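Pack away the shoe dryer's tubes and glove caps

TASK

The shoes are dry, so pack the shoe dryer away: first turn its timer back to off, against the stop. Lift the loose glove caps off the tubes and set them in the compartments of the parts tray, pull every tube straight up out of its snap-in port and put it in the wire shelf behind the lip, so that no tube sticks out over the lip. Leave the shoe brush, the polish tin and the spray can where they are.

Things in the scene. Friction and masses are not known exactly. Their poses are not given: they have to be found in the camera images.
- dryer: black shoe dryer, fixed: housing 80 mm high, flat deck with four square ports. Origin at worktop level under its front part, x axis to its back; spans x -60 to 245, y -115 to 115 mm. Port centres: x 80 and 190, y +65 and -65 mm. A tube's neck sits 28 mm deep in its port with 1.5 mm play, held by spring balls: a straight upward pull of about 12 to 18 N breaks the detent within 5 mm.
- timer (a joint): angle of the dryer's timer knob (rad): 0 = off, against its stop; grows as the knob is turned clockwise seen from above, up to 2.1. It starts between 0.7 and 1.4 (running) and stays where it is left; about 0.05 N m turns it.
- timer_grip (a point): grip point on the upright axis of the timer knob, on the front of the deck, 37 mm above the deck (117 mm above the worktop). White disc 44 mm wide with an upright bar 42 x 14 mm, 32 mm high (top 7 mm above this point). At 0 the bar lies along the dryer's x axis, tick to the front, in line with the long mark; the point turns with the knob (its x axis along the bar).
- shelf: white wire shelf standing fixed on the worktop, with a raised wire lip all round. Origin on the worktop under its centre. Floor 50 mm above the worktop, lip 45 mm above the floor (top at 95 mm); inside 200 mm along its x and 360 mm along its y.
- tray: white plastic parts tray, fixed on the worktop beyond the shelf: 105 mm (x) by 199 mm (y), 26 mm high, walls and floor 4 mm, a divider at y = 0 making two compartments of 97 x 93 mm centred at y = +49 and -49 mm. Origin: centre of its underside.
- tube1: white plastic drying tube, 170 mm long, up to four alike. Origin: centre of the neck's foot; z axis along the tube to its top. From the foot: round neck 41 mm wide, 28 mm long, with a detent groove; square collar 52 x 52 x 12 mm; round slotted pipe 44 mm wide, 130 mm long. 0.13 kg. Starts upright in a port, collar on the deck, top 222 mm above the worktop. tube1 is always present.
- tube1_foot (a point): centre of the neck's foot face of tube1 (its origin).
- tube1_top (a point): centre of the far end face of tube1, 170 mm from the foot along its axis.
- tube2: another such tube, same shape and frame as tube1. Always present.
- tube2_foot (a point): centre of the neck's foot face of tube2 (its origin).
- tube2_top (a point): centre of the far end face of tube2, 170 mm from the foot along its axis.
- tube3: another such tube, same shape and frame as tube1. It may be absent (None).
- tube3_foot (a point): centre of the neck's foot face of tube3 (its origin).
- tube3_top (a point): centre of the far end face of tube3, 170 mm from the foot along its axis.
- tube4: another such tube, same shape and frame as tube1. It may be absent (None).
- tube4_foot (a point): centre of the neck's foot face of tube4 (its origin).
- tube4_top (a point): centre of the far end face of tube4, 170 mm from the foot along its axis.
- cap1: loose grey glove cap, 70 mm high: skirt 57 mm wide, 20 mm high (open below, 50 mm inside, 16 mm deep; hangs over a tube's end with 3 mm play and just lifts off), above it a slotted stub 28 mm wide, 50 mm high, to grip. Origin: centre of the skirt's lower rim; z axis to the stub's end. 0.05 kg. Starts on top of tube1, its rim 16 mm below the tube's end. Always present.
- cap1_mid (a point): point on cap1's axis 35 mm above the skirt's rim, half way up the cap.
- cap2: a second such cap on top of tube2, same shape and frame as cap1. It may be absent (None).
- cap2_mid (a point): point on cap2's axis 35 mm above the skirt's rim.
- brush: shoe brush, wooden back 160 x 55 mm, 44 mm high, lying on its bristles; a bystander, origin under its centre.
- tin: flat polish tin 76 mm in diameter, 26 mm high; a bystander, origin under its centre.
- spray: shoe spray can 52 mm in diameter, 165 mm high, standing; a bystander, origin under its centre.

How it is judged:
By the outcome, as a careful person would: the job done as asked, in the order asked, and still so for the second after the job is handed in, with the robot touching nothing.
Of tube3, tube4, cap2 only 1 to 3 are there at a start; the rules pass over those that are not, and their reading is None.
At some moment in a run one of tube1, tube2, tube3, tube4 may be knocked a few centimetres aside while the robot is not near it.
Once in a run the grip may slacken for a moment while it holds something.
It also fails if it takes over 210 s, if anything falls off the work surface, if the arm or the gripper's body presses on something with over 40 N, if the wrist force passes 120 N, or if a joint passes its speed limit or range.

ROBOT

A 7-joint arm with a two-finger parallel gripper is mounted at the origin on the work surface. World frame = base frame: x ahead of the robot, y to its left, z up, the work surface at z = 0. Lengths are in m, angles in rad, forces in N, time in s.
With the tool pointing down it reaches from about 0.425 to 0.925 m from the base axis. Payload 6.8 kg.
Tool frame: the origin (TCP) lies on the centre line of the jaws, within the pads' length; the fingertips stand 25 mm ahead of it and the grasp point (between the pads) lies 6 mm ahead of it; z points along the fingers, y is the line along which they close (so a half turn about z gives the same grasp; the last joint's range is limited). The gripper opens to 85 mm and grips with 20 to 120 N. Pads are 22 mm wide; open, the fingers measure 114 mm over their backs; the gripper's body (76 mm by 85 mm) begins 54 mm behind the grasp point. The pads swing forward as they close: fully open they stand 13 mm farther back than shut.
Start: joints at [1.178, 0.477, 0.022, 1.555, -0.011, 1.109, -0.083], TCP at [0.19, -0.648, 0.256] pointing down, gripper open.
Joint ranges: [-2.96, 2.96], [-0.34, 2.1], [-1.41, 1.46], [0.24, 2.44], [-1.37, 4.51], [0.17, 1.92], [-2.96, 2.96]. Speed limits (rad/s): [2.39, 2.39, 3.14, 3.14, 3.14, 3.14, 3.14].

INTERFACE

Orientations are given as a rotation vector (axis times angle).
In Python, from bench import status, imaging, workorder gives the robot as it stands.
- The arm moves only by the tool send_rows, never from a script. Its argument "steps" is a list of rows, each an object of numbers: "dx", "dy", "dz": the shift along the tool's x, y, z in cm; "yaw": the turn about the tool's z in degrees; "gripper": the opening, from 0 (shut) to 1 (fully open). A call has 1 to 5 rows; each row is the pose to reach, as a shift and turn from the pose commanded when the call began, along the tool's axes at that moment; what a row does not reach only later rows make up. A row lasts 1/8 s, in which the tool goes at most 62.5 mm and 10.7 degrees, less where a joint would pass 70% of its speed; a pose out of reach is approached as far as the arm can. A call with a gripper value outside its range is refused whole. The fingers move at their own pace and stop on an object; "force" is the grip in N (left out, the last holds). Time passes only in rows, so rows that repeat a pose let the fingers close. It gives the time, the measured TCP pose, the force, the opening and the grip force at its end, in the units of the state.
- status.get_obs(): the state, without advancing time (a new reading comes with each control period).
- imaging.grab_frame(name): name is "scene" or "top" or "wrist"; returns a dict with "color" (420x560x3 uint8, red, green, blue), "depth" (420x560 float32, m along the optical axis (not along the pixel's ray), 0 where there is no reading), "K" (3x3 intrinsics, pixels), "R" (3x3) and "t" (3): a world point X has camera coordinates R X + t. Camera axes: x right, y down, z forward; pixel columns grow to the right and rows downward; lengths in m; the calibration is good to about 2 mm. The wrist camera is an equidistant fisheye: a pixel r from the principal point sees the ray r / f radians off the axis. A picture is of the moment at which its call begins.
- workorder.hand_in(): hands the job in; it is judged then, once.
The state is a dict: "clock": time; "joints": joint angles; "qvel": joint speeds; "tau": joint torques, N m; "tcp_pos": TCP position; "orientation": TCP orientation; "contact_force": force on the tool from outside, world axes, zero at the start; "moment": the same for the moment, N m; "grip_width": finger opening in m; "gripper_force": force on a finger pad.
Only numpy, scipy, OpenCV 4.12 (cv2) and the standard library are available. Lean on these libraries where they do the work, as an engineer would, in place of code of your own. Each camera call takes 0.05 s, during which the arm holds its last target. There are 200 camera calls.

## Working session

There is one attempt and no reset: what is moved stays moved. The work goes in short steps, Python scripts to look and compute and a tool call to move; the robot and the scene stay as the last step left them, time stands still between calls to the robot, and variables do not carry over. Pictures are saved under pics/ and viewed, at most 14 in all, crops included, and the job is handed in when it is done.

Besides the shell and the picture viewer there is one more tool, called after "Emit:" as a command line: name --argument value ..., lists and objects as JSON in quotes. send_rows: Moves the arm, as the interface text tells. Its arguments: {"type":"object","properties":{"steps":{"type":"array"},"force":{"type":"number"}},"required":["steps"]}

```bash
mkdir -p pics; ls; cat > h.py <<'E'
import numpy as np, cv2
from bench import status, imaging
from scipy.spatial.transform import Rotation as Ro
def grab(n):
    f=imaging.grab_frame(n); return f
def save(f,name): cv2.imwrite('pics/'+name+'.png',f['color'][:,:,::-1])
def cloud(f):
    d=f['depth'];K=f['K'];v,u=np.mgrid[:d.shape[0],:d.shape[1]]
    c=np.stack([(u-K[0,2])/K[0,0]*d,(v-K[1,2])/K[1,1]*d,d],-1)
    w=(c-f['t'])@f['R']; w[d<=0]=np.nan; return w
def st():
    s=status.get_obs(); print({k:np.round(s[k],4).tolist() for k in ('clock','tcp_pos','orientation','joints','contact_force','grip_width','gripper_force')}); return s
E
python3 - <<'E'
from h import *
s=st(); print(Ro.from_rotvec(s['orientation']).as_matrix().round(3))
for n in('scene','top'):
    f=grab(n); save(f,n+'0'); np.savez(n+'0.npz',**f); print(n,f['K'].round(1).tolist(),(-f['R'].T@f['t']).round(3),f['R'].round(2).tolist())
E
```

```text
pics
{'clock': 0.0, 'tcp_pos': [0.1895, -0.6473, 0.2553], 'orientation': [-3.108, -0.4456, 0.0006], 'joints': [1.1779, 0.4778, 0.0223, 1.5565, -0.0115, 1.1093, -0.0831], 'contact_force': [0.6288, -0.4331, 0.0285], 'grip_width': 0.0853, 'gripper_force': 0.0}
[[ 0.96   0.281 -0.001]
 [ 0.281 -0.96   0.002]
 [-0.    -0.002 -1.   ]]
scene [[488.7, 0.0, 281.1], [0.0, 488.7, 209.1], [0.0, 0.0, 1.0]] [ 1.362 -0.188  1.349] [[0.21, 0.98, 0.01], [0.82, -0.17, -0.54], [-0.53, 0.12, -0.84]]
top [[382.0, 0.0, 284.1], [0.0, 382.0, 208.9], [0.0, 0.0, 1.0]] [ 0.457 -0.007  1.476] [[0.01, -1.0, -0.01], [-0.99, -0.01, -0.11], [0.1, 0.01, -0.99]]
```

View pics/scene0.png

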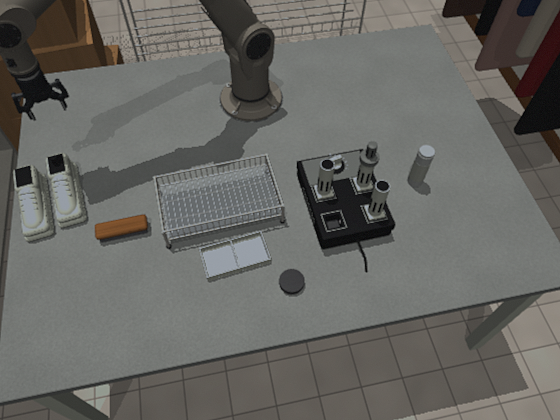

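View pics/top0.png

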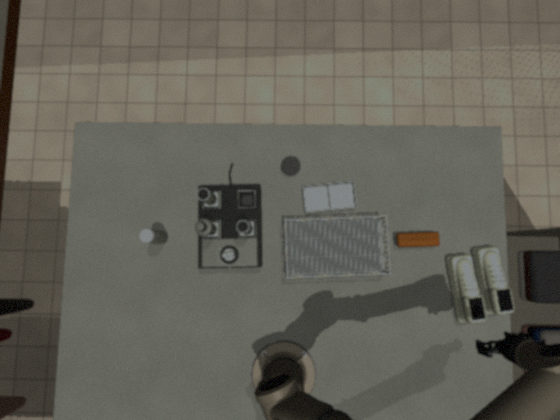

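```bash
python3 - <<'E'
from h import *
def rect(p): 
    r=cv2.minAreaRect((p[:,:2]*1000).astype(np.float32)); return np.round(r[0],1),np.round(r[1],1),round(r[2],2)
C={n:dict(np.load(n+'0.npz')) for n in('scene','top')}
W={n:cloud(C[n]) for n in C}
for n in C:
    w=W[n]; z=w[...,2]
    box=(w[...,0]>.25)&(w[...,0]<.8)
    dk=box&(abs(z-.08)<.008)&(w[...,1]>.05)&(w[...,1]<.45)
    dk=cv2.erode(cv2.dilate(dk.astype(np.uint8),np.ones((3,3))),np.ones((3,3)))
    k,l,s,c=cv2.connectedComponentsWithStats(dk); i=1+s[1:,4].argmax()
    m=(l==i)&(abs(z-.08)<.008)
    print(n,'deck',m.sum(),rect(w[m]),np.median(z[m]).round(4))
    for lo,hi in((.212,.235),(.235,.30),(.10,.14)):
        m=((z>lo)&(z<hi)&box&(w[...,1]>.03)&(w[...,1]<.36)).astype(np.uint8)
        k,l,s,c=cv2.connectedComponentsWithStats(m)
        for i in range(1,k):
            if s[i,4]>8: p=w[l==i]; print(n,lo,s[i,4],p.mean(0).round(3),p.min(0).round(3),p.max(0).round(3),c[i].round(0))
    for nm,zt,tol,y0,y1 in(('tray',.026,.008,-.25,0.),('lip',.095,.008,-.35,.06)):
        m=(abs(z-zt)<tol)&(w[...,0]>.3)&(w[...,0]<.85)&(w[...,1]>y0)&(w[...,1]<y1)
        if nm=='tray': m&=w[...,0]>.6
        print(n,nm,m.sum(),rect(w[m]))
    m=(abs(z-.05)<.006)&(w[...,0]>.3)&(w[...,0]<.65)&(w[...,1]>-.35)&(w[...,1]<.06)
    print('floor',m.sum(),rect(w[m]))
    cl=C[n]['color'];hs=cv2.cvtColor(cl,cv2.COLOR_RGB2HSV)
    m=(hs[...,1]>150)&(z>.0)&(z<.06)&(w[...,1]>-.6)&(w[...,1]<-.2)
    print('brush',m.sum(),rect(w[m]))
    m=(z>.15)&(z<.18)&(w[...,1]>.36)&(w[...,1]<.7)&box; print('spray',m.sum(),rect(w[m]) if m.sum() else 0)
sc=C['scene']['color'];cv2.imwrite('pics/crop.png',cv2.resize(sc[130:250,290:440],None,fx=5,fy=5,interpolation=cv2.INTER_CUBIC)[:,:,::-1])
E
```

```text
scene deck 4060 (array([542.8, 207.9]), array([311. , 232.9]), 1.98) 0.0807
scene 0.212 203 [0.538 0.268 0.224] [0.501 0.243 0.212] [0.557 0.301 0.233] [369. 159.]
scene 0.212 166 [0.535 0.141 0.222] [0.511 0.121 0.212] [0.554 0.163 0.23 ] [327. 166.]
scene 0.212 182 [0.641 0.275 0.222] [0.616 0.254 0.212] [0.662 0.297 0.228] [382. 187.]
scene 0.235 149 [0.534 0.269 0.263] [0.515 0.257 0.236] [0.547 0.287 0.282] [372. 149.]
scene 0.1 69 [0.441 0.208 0.119] [0.428 0.186 0.101] [0.448 0.227 0.13 ] [337. 159.]
scene 0.1 112 [0.542 0.265 0.12 ] [0.518 0.249 0.101] [0.553 0.292 0.14 ] [363. 181.]
scene 0.1 101 [0.548 0.136 0.12 ] [0.527 0.121 0.101] [0.558 0.161 0.139] [324. 189.]
scene 0.1 109 [0.652 0.267 0.121] [0.627 0.253 0.1  ] [0.663 0.294 0.14 ] [375. 210.]
scene tray 716 (array([ 711.1, -124.6]), array([221.8, 248.3]), 0.2)
scene lip 577 (array([ 471.8, -176. ]), array([218.2, 357.9]), 3.17)
floor 5384 (array([ 472.1, -175.5]), array([216.2, 358.6]), 3.0)
brush 767 (array([ 503.6, -494.7]), array([ 57.9, 155.2]), 2.75)
spray 201 (array([500.9, 479. ]), array([50.9, 49.5]), 84.53)
[... 374 characters left out ...]
254 0.235] [0.541 0.281 0.284] [201. 226.]
top 0.1 28 [0.629 0.257 0.119] [0.616 0.25  0.1  ] [0.648 0.277 0.14 ] [214. 200.]
top 0.1 26 [0.523 0.251 0.121] [0.506 0.246 0.101] [0.545 0.263 0.14 ] [214. 230.]
top 0.1 12 [0.522 0.122 0.123] [0.511 0.116 0.102] [0.537 0.133 0.14 ] [251. 230.]
top 0.1 52 [0.438 0.199 0.122] [0.43  0.179 0.101] [0.448 0.222 0.13 ] [228. 254.]
top tray 416 (array([ 685.6, -109.9]), array([299.6, 176.5]), 66.0)
top lip 407 (array([ 470.1, -175.9]), array([214.2, 351. ]), 2.8)
floor 4851 (array([ 471.2, -181.2]), array([206.6, 345.8]), 2.85)
brush 515 (array([ 501.2, -495.4]), array([ 45.1, 152. ]), 0.79)
spray 183 (array([499.4, 474.9]), array([48.6, 47.5]), 2.31)
```

View pics/crop.png

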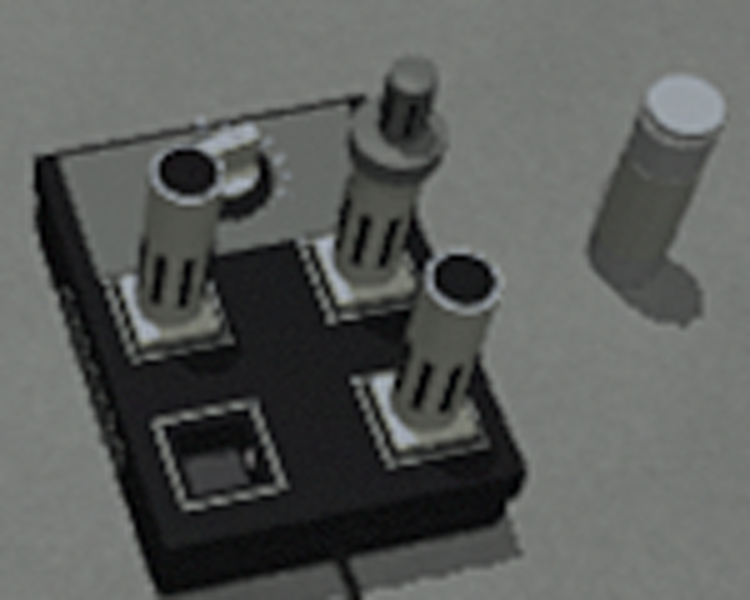

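Emit:
send_rows --steps '[{"dx": 6,"dy": -5.1,"dz": -2.5},{"dx": 12,"dy": -10.2,"dz": -5},{"dx": 18,"dy": -15.4,"dz": -7.5},{"dx": 18,"dy": -15.4,"dz": -7.5}]'

```text
validation failed for argument at $.st...
```

Emit:
send_rows --steps '[{"dx": 6,"dy": -5.1},{"dx": 12,"dy": -10.2},{"dx": 18,"dy": -15.4},{"dx": 18,"dy": -15.4}]'

```text
validation failed for argument at $.st...
```

Emit:
send_rows --steps '[{"dx": 1.5,"dy": -5.1},{"dx": 3,"dy": -10.2},{"dx": 4.5,"dy": -15.3},{"dx": 5.4,"dy": -20.3},{"dx": 5.4,"dy": -20.3}]'

```text
validation failed for argument at $.st...
```

Emit:
send_rows --steps '[{"dx": 1.5,"dy": -5.1,"yaw": 10},{"dx": 3,"dy": -10.2,"yaw": 20},{"dx": 4.5,"dy": -15.3,"yaw": 30},{"dx": 5.4,"dy": -20.3,"yaw": 40},{"dx": 5.4,"dy": -20.3,"yaw": 50}]'

```text
validation failed for argument at $.st...
```

```bash
python3 - <<'E'
from h import *
s=st(); R=Ro.from_rotvec(s['orientation']).as_matrix(); print(R.round(3), np.degrees(np.arctan2(R[1,0],R[0,0])))
f=grab('wrist'); save(f,'w1'); np.savez('w1.npz',**f)
print(f['K'],f['R'].round(3),(-f['R'].T@f['t']).round(4))
E
```

```text
{'clock': 0.1, 'tcp_pos': [0.1895, -0.6473, 0.2554], 'orientation': [-3.1082, -0.4457, 0.0005], 'joints': [1.1779, 0.4777, 0.0223, 1.5563, -0.0115, 1.1093, -0.0831], 'contact_force': [0.7012, 0.3812, 0.6832], 'grip_width': 0.0854, 'gripper_force': 0.0}
[[ 0.96   0.281 -0.001]
 [ 0.281 -0.96   0.002]
 [-0.    -0.002 -1.   ]] 16.319905486504197
[[325.1922621    0.         270.61960705]
 [  0.         325.1922621  209.27669103]
 [  0.           0.           1.        ]] [[ 0.281 -0.96  -0.   ]
 [-0.911 -0.267  0.313]
 [-0.301 -0.088 -0.95 ]] [ 0.2673 -0.6249  0.3737]
```

View pics/w1.png

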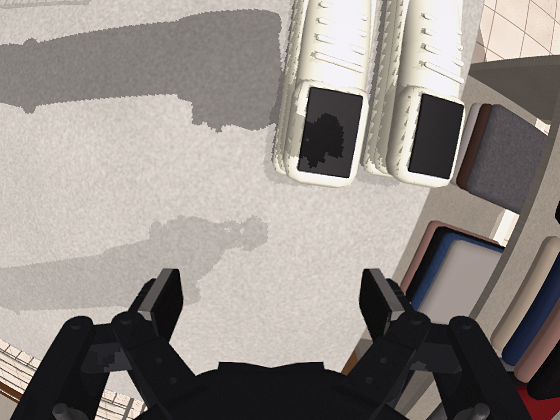

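Emit:
send_rows --steps '[{"dx": 6,"dy": -5.1,"dz": -2.5,"yaw": 0,"gripper": 1},{"dx": 12,"dy": -10.2,"dz": -5,"yaw": 0,"gripper": 1},{"dx": 18,"dy": -15.4,"dz": -7.5,"yaw": 0,"gripper": 1},{"dx": 18,"dy": -15.4,"dz": -7.5,"yaw": 0,"gripper": 1}]'

```text
clock: 0.65
tcp_pos: [0.32, -0.4475, 0.3317]
orientation: [-3.11, -0.446, 0.0]
contact_force: [1.7, 0.4, -0.6]
grip_width: 0.0858
gripper_force: 0.0
```

Emit:
send_rows --steps '[{"dx": 6,"dy": -5.1,"dz": 0,"yaw": 0,"gripper": 1},{"dx": 12,"dy": -10.2,"dz": 0,"yaw": 0,"gripper": 1},{"dx": 18,"dy": -15.4,"dz": 0,"yaw": 0,"gripper": 1},{"dx": 18,"dy": -15.4,"dz": 0,"yaw": 0,"gripper": 1}]'

```text
clock: 1.15
tcp_pos: [0.4497, -0.2485, 0.3313]
orientation: [-3.109, -0.449, -0.001]
contact_force: [-0.1, 0.1, 0.3]
grip_width: 0.0855
gripper_force: 0.0
```

Emit:
send_rows --steps '[{"dx": 1.5,"dy": -5.1,"dz": 0,"yaw": 0,"gripper": 1},{"dx": 3,"dy": -10.2,"dz": 0,"yaw": 0,"gripper": 1},{"dx": 4.5,"dy": -15.3,"dz": 0,"yaw": 0,"gripper": 1},{"dx": 5.4,"dy": -20.3,"dz": 0,"yaw": 0,"gripper": 1},{"dx": 5.4,"dy": -20.3,"dz": 0,"yaw": 0,"gripper": 1}]'

```text
clock: 1.78
tcp_pos: [0.443, -0.0372, 0.3315]
orientation: [-3.108, -0.457, -0.001]
contact_force: [0.1, -0.4, 0.9]
grip_width: 0.0856
gripper_force: 0.0
```

Emit:
send_rows --steps '[{"dx": 1.5,"dy": -5.1,"dz": 0,"yaw": 10,"gripper": 1},{"dx": 3,"dy": -10.2,"dz": 0,"yaw": 20,"gripper": 1},{"dx": 4.5,"dy": -15.3,"dz": 0,"yaw": 30,"gripper": 1},{"dx": 5.4,"dy": -20.3,"dz": 0,"yaw": 40,"gripper": 1},{"dx": 5.4,"dy": -20.3,"dz": 0,"yaw": 50,"gripper": 1}]'

```text
clock: 2.4
tcp_pos: [0.4378, 0.1715, 0.3313]
orientation: [-3.03, 0.827, 0.001]
contact_force: [0.3, -1.0, 0.9]
grip_width: 0.0853
gripper_force: 0.0
```

```bash
python3 - <<'E'
from h import *
s=st(); R=Ro.from_rotvec(s['orientation']).as_matrix(); print(R.round(3), np.degrees(np.arctan2(R[1,0],R[0,0])))
f=grab('wrist'); save(f,'w2'); np.savez('w2.npz',**f)
print(f['R'].round(3),(-f['R'].T@f['t']).round(4))
E
```

```text
{'clock': 2.4, 'tcp_pos': [0.4378, 0.1715, 0.3313], 'orientation': [-3.0297, 0.8273, 0.0007], 'joints': [0.0549, 0.1081, -0.5973, 1.897, 0.0653, 1.1555, -2.67], 'contact_force': [0.3109, -0.995, 0.8504], 'grip_width': 0.0853, 'gripper_force': 0.0}
[[ 0.861 -0.508 -0.   ]
 [-0.508 -0.861  0.001]
 [-0.001 -0.001 -1.   ]] -30.54604481348228
[[-0.509 -0.861 -0.   ]
 [-0.818  0.483  0.313]
 [-0.269  0.159 -0.95 ]] [0.5076 0.1304 0.4496]
```

View pics/w2.png

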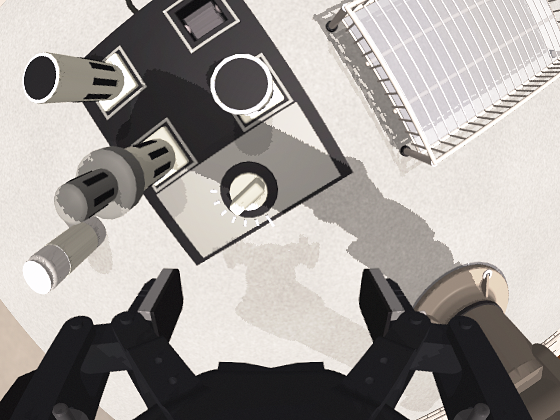

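```bash
cat >> h.py <<'E'
def fcloud(f):
    d=f['depth'];K=f['K'];v,u=np.mgrid[:d.shape[0],:d.shape[1]]
    x=u-K[0,2];y=v-K[1,2];r=np.hypot(x,y)+1e-9;t=np.tan(r/K[0,0])
    c=np.stack([x/r*t*d,y/r*t*d,d],-1)
    w=(c-f['t'])@f['R']; w[d<=0]=np.nan; return w
def rect(p):
    r=cv2.minAreaRect((p[:,:2]*1000).astype(np.float32)); return np.round(r[0],1),np.round(r[1],1),round(r[2],2)
E
python3 - <<'E'
from h import *
f=dict(np.load('w2.npz')); w=fcloud(f); z=w[...,2]
near=np.hypot(w[...,0]-.44,w[...,1]-.2)<.05
for lo,hi in((.119,.132),(.080,.115)):
    m=near&(z>lo)&(z<hi); p=w[m]; print(m.sum(),p.mean(0).round(4),rect(p),np.median(p[:,2]))
    q=p[:,:2]-p[:,:2].mean(0); e,V=np.linalg.eigh(q.T@q); print(np.degrees(np.arctan2(V[1,1],V[0,1])))
for c in((.532,.14),(.6375,.274)):
    m=(np.hypot(w[...,0]-c[0],w[...,1]-c[1])<.035)&(abs(z-.222)<.006); print(m.sum(),rect(w[m]),z[m].mean() if m.any() else 0)
m=(np.hypot(w[...,0]-.53,w[...,1]-.267)<.04)&(z>.27)&(z<.285); print(m.sum(),rect(w[m]))
m=(np.hypot(w[...,0]-.53,w[...,1]-.267)<.04)&(z>.205)&(z<.235); print(m.sum(),rect(w[m]))
m=(abs(z-.081)<.004)&(w[...,0]<.75)&(w[...,1]>.05)&(w[...,1]<.35); print(m.sum(),rect(w[m]))
E
```

```text
507 [0.4382 0.201  0.1241] (array([437.4, 201.5]), array([14.3, 40.8]), 12.43) 0.1242974698273882
102.87994924734684
4874 [0.4429 0.1974 0.085 ] (array([440.2, 200.2]), array([99.1, 98.6]), 60.23) 0.08236209485329017
-137.61046765734986
2990 (array([531.7, 140.2]), array([43.3, 42.7]), 58.09) 0.22315593894801947
1682 (array([636.5, 273.1]), array([43.6, 43.6]), 10.08) 0.22259765056876757
1212 (array([527.1, 269.4]), array([28.2, 27.8]), 84.3)
2701 (array([526.6, 266.2]), array([50.6, 56.6]), 79.89)
32696 (array([539.6, 205.4]), array([311.1, 230.9]), 2.05)
```

Emit:
send_rows --steps '[{"dx": -1.5,"dy": -2.6,"dz": 0,"yaw": -10,"gripper": 1},{"dx": -1.5,"dy": -2.6,"dz": 0,"yaw": -20,"gripper": 1},{"dx": -1.5,"dy": -2.6,"dz": 0,"yaw": -30,"gripper": 1},{"dx": -1.5,"dy": -2.6,"dz": 0,"yaw": -40,"gripper": 1},{"dx": -1.5,"dy": -2.6,"dz": 0,"yaw": -50,"gripper": 1}]'

```text
clock: 3.08
tcp_pos: [0.4391, 0.1971, 0.331]
orientation: [3.093, 0.544, -0.001]
contact_force: [-0.1, -0.1, 0.5]
grip_width: 0.0858
gripper_force: 0.0
```

Emit:
send_rows --steps '[{"dx": 0,"dy": 0,"dz": 0,"yaw": -10,"gripper": 1},{"dx": 0,"dy": 0,"dz": 0,"yaw": -20,"gripper": 1},{"dx": 0,"dy": 0,"dz": 0,"yaw": -30,"gripper": 1},{"dx": 0,"dy": 0,"dz": 0,"yaw": -40,"gripper": 1},{"dx": 0,"dy": 0,"dz": 0,"yaw": -50,"gripper": 1}]'

```text
clock: 3.7
tcp_pos: [0.4391, 0.1971, 0.331]
orientation: [2.574, 1.8, -0.001]
contact_force: [0.0, 0.5, -0.1]
grip_width: 0.0853
gripper_force: 0.0
```

Emit:
send_rows --steps '[{"dx": 0,"dy": 0,"dz": 0,"yaw": -10,"gripper": 0.5},{"dx": 0,"dy": 0,"dz": 0,"yaw": -20,"gripper": 0.5},{"dx": 0,"dy": 0,"dz": 0,"yaw": -30,"gripper": 0.5},{"dx": 0,"dy": 0,"dz": 0,"yaw": -33.2,"gripper": 0.5},{"dx": 0,"dy": 0,"dz": 0,"yaw": -33.2,"gripper": 0.5}]'

```text
clock: 4.32
tcp_pos: [0.4391, 0.1974, 0.331]
orientation: [1.962, 2.454, -0.001]
contact_force: [-0.2, 0.1, 0.6]
grip_width: 0.0427
gripper_force: 0.0
```

```bash
cat >> h.py <<'E'
def go(x,y,z=None):
    s=st(); R=Ro.from_rotvec(s['orientation']).as_matrix(); d=np.array([x,y,s['tcp_pos'][2] if z is None else z])-s['tcp_pos']
    print('heading %.2f'%np.degrees(np.arctan2(R[1,0],R[0,0])),'cm:',(R.T@d*100).round(2))
E
python3 - <<'E'
from h import *
go(.4375,.2015,.122)
E
```

```text
{'clock': 4.325, 'tcp_pos': [0.4391, 0.1974, 0.331], 'orientation': [1.9615, 2.4537, -0.0012], 'joints': [0.2241, 0.1687, -0.8555, 1.8634, 0.1384, 1.1711, -0.4565], 'contact_force': [-0.1964, 0.1368, 0.6038], 'grip_width': 0.0427, 'gripper_force': 0.0}
heading 102.72 cm: [ 0.45 -0.05 20.9 ]
```

Emit:
send_rows --steps '[{"dx": 0.4,"dy": 0,"dz": 6,"yaw": 0,"gripper": 0.5},{"dx": 0.4,"dy": 0,"dz": 12,"yaw": 0,"gripper": 0.5},{"dx": 0.4,"dy": 0,"dz": 17,"yaw": 0,"gripper": 0.5},{"dx": 0.4,"dy": 0,"dz": 20.7,"yaw": 0,"gripper": 0.5},{"dx": 0.4,"dy": 0,"dz": 20.7,"yaw": 0,"gripper": 0.5}]'

```text
clock: 4.95
tcp_pos: [0.4361, 0.2012, 0.1221]
orientation: [-1.96, -2.452, 0.008]
contact_force: [0.5, 0.5, 1.3]
grip_width: 0.0424
gripper_force: 0.0
```

Emit:
send_rows --steps '[{"dx": 0,"dy": 0,"dz": 0,"yaw": 0,"gripper": 0},{"dx": 0,"dy": 0,"dz": 0,"yaw": 0,"gripper": 0},{"dx": 0,"dy": 0,"dz": 0,"yaw": 0,"gripper": 0},{"dx": 0,"dy": 0,"dz": 0,"yaw": 0,"gripper": 0},{"dx": 0,"dy": 0,"dz": 0,"yaw": 0,"gripper": 0}]' --force 30

```text
clock: 5.58
tcp_pos: [0.437, 0.2028, 0.126]
orientation: [1.96, 2.454, -0.001]
contact_force: [-5.9, -1.2, 6.1]
grip_width: 0.0134
gripper_force: 30.2
```

Emit:
send_rows --steps '[{"dx": 0,"dy": 0,"dz": 0,"yaw": -8,"gripper": 0},{"dx": 0,"dy": 0,"dz": 0,"yaw": -16,"gripper": 0},{"dx": 0,"dy": 0,"dz": 0,"yaw": -24,"gripper": 0},{"dx": 0,"dy": 0,"dz": 0,"yaw": -32,"gripper": 0},{"dx": 0,"dy": 0,"dz": 0,"yaw": -40,"gripper": 0}]'

```text
clock: 6.2
tcp_pos: [0.4367, 0.2027, 0.126]
orientation: [0.997, 2.979, -0.003]
contact_force: [-7.8, -2.1, 6.5]
grip_width: 0.0132
gripper_force: 30.4
```

Emit:
send_rows --steps '[{"dx": 0,"dy": 0,"dz": 0,"yaw": -8,"gripper": 0},{"dx": 0,"dy": 0,"dz": 0,"yaw": -16,"gripper": 0},{"dx": 0,"dy": 0,"dz": 0,"yaw": -24,"gripper": 0},{"dx": 0,"dy": 0,"dz": 0,"yaw": -32,"gripper": 0},{"dx": 0,"dy": 0,"dz": 0,"yaw": -36,"gripper": 0}]'

```text
clock: 6.82
tcp_pos: [0.4365, 0.2024, 0.126]
orientation: [-0.03, -3.141, 0.004]
contact_force: [-8.4, -3.0, 10.0]
grip_width: 0.0136
gripper_force: 30.9
```

```bash
python3 - <<'E'
from h import *
go(.4375,.2015); print(status.get_obs()['moment'])
E
```

```text
{'clock': 6.825, 'tcp_pos': [0.4365, 0.2024, 0.126], 'orientation': [-0.0301, -3.141, 0.0036], 'joints': [0.2742, 0.5659, -1.0523, 2.0723, 0.6507, 0.8802, 0.397], 'contact_force': [-8.4421, -3.0233, 10.0411], 'grip_width': 0.0136, 'gripper_force': 30.8521}
heading 178.90 cm: [-0.1  -0.09  0.  ]
[-0.53498056  1.8178066  -0.06829363]
```

Push on to the stop slowly, with a slight overshoot, then settle.

Emit:
send_rows --steps '[{"dx": 0,"dy": 0,"dz": 0,"yaw": -2,"gripper": 0},{"dx": 0,"dy": 0,"dz": 0,"yaw": -4,"gripper": 0},{"dx": 0,"dy": 0,"dz": 0,"yaw": -5,"gripper": 0},{"dx": 0,"dy": 0,"dz": 0,"yaw": -6,"gripper": 0},{"dx": 0,"dy": 0,"dz": 0,"yaw": -6,"gripper": 0}]'

```text
clock: 7.45
tcp_pos: [0.4368, 0.2024, 0.126]
orientation: [0.126, -3.138, 0.003]
contact_force: [-7.6, -3.1, 9.6]
grip_width: 0.0133
gripper_force: 45.1
```

```bash
python3 - <<'E'
from h import *
go(.4375,.2015); print(status.get_obs()['moment'])
E
```

```text
{'clock': 7.45, 'tcp_pos': [0.4368, 0.2024, 0.126], 'orientation': [0.1257, -3.1383, 0.003], 'joints': [0.2889, 0.578, -1.0742, 2.0711, 0.6672, 0.8911, 0.4824], 'contact_force': [-7.5894, -3.0823, 9.6408], 'grip_width': 0.0133, 'gripper_force': 45.1297}
heading -175.41 cm: [-0.07 -0.09  0.  ]
[-0.43344898  1.78875908 -0.84755289]
```

Emit:
send_rows --steps '[{"dx": 0,"dy": 0,"dz": 0,"yaw": 2.5,"gripper": 0.5},{"dx": 0,"dy": 0,"dz": 0,"yaw": 2.5,"gripper": 0.5},{"dx": 0,"dy": 0,"dz": -5,"yaw": 2.5,"gripper": 0.5},{"dx": 0,"dy": 0,"dz": -10,"yaw": 2.5,"gripper": 0.5},{"dx": 0,"dy": 0,"dz": -15,"yaw": 2.5,"gripper": 0.7}]'

```text
clock: 8.07
tcp_pos: [0.4378, 0.2028, 0.2763]
orientation: [-0.062, 3.14, -0.0]
contact_force: [1.2, -0.7, 0.1]
grip_width: 0.0586
gripper_force: 0.0
```

Emit:
send_rows --steps '[{"dx": 0,"dy": 0,"dz": -5,"yaw": 0,"gripper": 0.7},{"dx": 0,"dy": 0,"dz": -8.5,"yaw": 0,"gripper": 0.7},{"dx": 0,"dy": 0,"dz": -8.5,"yaw": 0,"gripper": 0.7}]'

```text
clock: 8.45
tcp_pos: [0.4388, 0.2039, 0.3623]
orientation: [-0.061, 3.135, 0.002]
contact_force: [0.1, -0.6, -0.5]
grip_width: 0.0599
gripper_force: 0.0
```

```bash
python3 - <<'E'
from h import *
go(.5272,.2696)
f=grab('wrist'); save(f,'w3'); w=fcloud(f); z=w[...,2]
near=np.hypot(w[...,0]-.4375,w[...,1]-.2015)<.04
p=w[near&(z>.119)&(z<.132)]; print(len(p),rect(p))
for c in((.532,.14),(.6375,.274)):
    m=(np.hypot(w[...,0]-c[0],w[...,1]-c[1])<.035)&(abs(z-.222)<.006); print(m.sum(),rect(w[m]) if m.any() else 0)
m=(np.hypot(w[...,0]-.53,w[...,1]-.267)<.04)&(z>.27)&(z<.285); print(m.sum(),rect(w[m]))
E
```

```text
{'clock': 8.45, 'tcp_pos': [0.4388, 0.2039, 0.3623], 'orientation': [-0.0612, 3.1352, 0.0016], 'joints': [0.5781, 0.2851, -1.3347, 1.802, 0.2929, 1.2782, 0.7774], 'contact_force': [0.1468, -0.588, -0.533], 'grip_width': 0.0599, 'gripper_force': 0.0}
heading -177.76 cm: [-9.09  6.22  0.06]
456 (array([437.5, 201.8]), array([41.2, 13.6]), 1.93)
357 (array([531.9, 154.8]), array([13.6, 38.2]), 85.88)
190 (array([621.3, 269.5]), array([23.8, 16.5]), 72.49)
162 (array([529.1, 259.5]), array([22.4,  7.3]), 20.04)
```

View pics/w3.png

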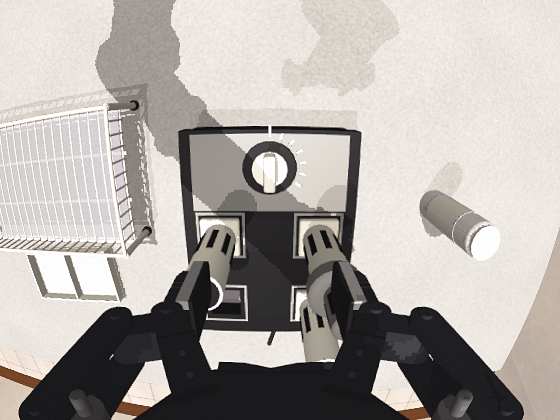

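Emit:
send_rows --steps '[{"dx": -4.5,"dy": 3.1,"dz": 0,"yaw": 0,"gripper": 0.7},{"dx": -9.1,"dy": 6.2,"dz": 0,"yaw": 0,"gripper": 0.7},{"dx": -9.1,"dy": 6.2,"dz": 0,"yaw": 0,"gripper": 0.7}]'

```text
clock: 8.88
tcp_pos: [0.5272, 0.2704, 0.3564]
orientation: [0.065, -3.137, -0.002]
contact_force: [-0.5, -0.4, 0.2]
grip_width: 0.0601
gripper_force: 0.0
```

```bash
python3 - <<'E'
from h import *
go(.5272,.2696,.258)
E
```

```text
{'clock': 8.875, 'tcp_pos': [0.5272, 0.2704, 0.3564], 'orientation': [0.0651, -3.1366, -0.0023], 'joints': [0.2551, 0.5041, -1.1813, 1.5766, 0.4679, 1.3826, 0.6399], 'contact_force': [-0.5014, -0.4158, 0.1516], 'grip_width': 0.0601, 'gripper_force': 0.0}
heading -177.62 cm: [-0.04 -0.09  9.84]
```

Emit:
send_rows --steps '[{"dx": 0,"dy": 0,"dz": 5,"yaw": 0,"gripper": 0.7},{"dx": 0,"dy": 0,"dz": 9.8,"yaw": 0,"gripper": 0.7},{"dx": 0,"dy": 0,"dz": 9.8,"yaw": 0,"gripper": 0.7}]'

```text
clock: 9.25
tcp_pos: [0.5239, 0.2659, 0.2575]
orientation: [0.063, -3.134, 0.007]
contact_force: [-0.3, -0.8, 0.4]
grip_width: 0.0599
gripper_force: 0.0
```

Emit:
send_rows --steps '[{"dx": 0,"dy": 0,"dz": 0,"yaw": 0,"gripper": 0},{"dx": 0,"dy": 0,"dz": 0,"yaw": 0,"gripper": 0},{"dx": 0,"dy": 0,"dz": 0,"yaw": 0,"gripper": 0},{"dx": 0,"dy": 0,"dz": 0,"yaw": 0,"gripper": 0}]' --force 40

```text
clock: 9.75
tcp_pos: [0.5268, 0.2693, 0.2636]
orientation: [-0.061, 3.138, 0.002]
contact_force: [-1.2, -0.6, 6.9]
grip_width: 0.0271
gripper_force: 39.7
```

Emit:
send_rows --steps '[{"dx": 0,"dy": 0,"dz": -2,"yaw": 0,"gripper": 0},{"dx": 0,"dy": 0,"dz": -5,"yaw": 0,"gripper": 0},{"dx": 0,"dy": 0,"dz": -8,"yaw": 0,"gripper": 0},{"dx": 0,"dy": 0,"dz": -8,"yaw": 0,"gripper": 0}]'

```text
clock: 10.25
tcp_pos: [0.5267, 0.2696, 0.3451]
orientation: [-0.062, 3.136, 0.004]
contact_force: [0.2, 1.2, -0.6]
grip_width: 0.0271
gripper_force: 39.4
```

```bash
python3 - <<'E'
from h import *
go(.7,-.1)
f=grab('scene'); w=cloud(f); z=w[...,2]
m=(np.hypot(w[...,0]-.53,w[...,1]-.27)<.06)&(z>.2); print(m.sum())
f=grab('wrist'); save(f,'w4')
for n in ('top','scene'):
    f=grab(n); w=cloud(f);z=w[...,2]; b=(w[...,0]>.58)&(w[...,0]<.8)&(w[...,1]>-.33)&(w[...,1]<.01)
    m=b&(f['color'].min(-1)>(90 if n=='scene' else 120))&(z<.04); 
    k,l,s,c=cv2.connectedComponentsWithStats(m.astype(np.uint8)); 
    for i in range(1,k):
        if s[i,4]>60: print(n,s[i,4],rect(w[l==i]),z[l==i].mean().round(4))
E
```

```text
{'clock': 10.25, 'tcp_pos': [0.5267, 0.2696, 0.3451], 'orientation': [-0.0616, 3.1363, 0.004], 'joints': [0.2577, 0.5061, -1.1785, 1.6005, 0.4785, 1.3532, 0.6298], 'contact_force': [0.2113, 1.2167, -0.605], 'grip_width': 0.0271, 'gripper_force': 39.3933}
heading -177.75 cm: [-1.586e+01 -3.762e+01 -2.000e-02]
5267
top 523 (array([ 663.6, -213.9]), array([95.6, 90.6]), 6.18) 0.0049
top 511 (array([ 652.3, -116.7]), array([94.9, 90. ]), 6.35) 0.0048
scene 6258 (array([ 690.2, -160. ]), array([219.8, 340. ]), 0.07) 0.0023
scene 171 (array([764.2, -42. ]), array([43.2, 99.6]), 1.92) -0.7504
```

View pics/w4.png

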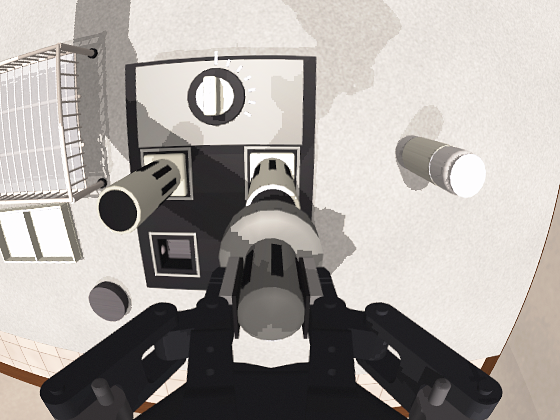

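Emit:
send_rows --steps '[{"dx": -1.4,"dy": -5,"dz": 0,"yaw": 0,"gripper": 0},{"dx": -2.8,"dy": -10,"dz": 0,"yaw": 0,"gripper": 0},{"dx": -4.2,"dy": -15,"dz": 0,"yaw": 0,"gripper": 0},{"dx": -5.5,"dy": -19.5,"dz": 0,"yaw": 0,"gripper": 0}]'

```text
clock: 10.95
tcp_pos: [0.5888, 0.0733, 0.3403]
orientation: [0.06, -3.139, 0.001]
contact_force: [0.4, 1.2, 0.2]
grip_width: 0.027
gripper_force: 39.5
```

Emit:
send_rows --steps '[{"dx": -1.4,"dy": -5,"dz": 0,"yaw": 0,"gripper": 0},{"dx": -2.8,"dy": -10,"dz": 0,"yaw": 0,"gripper": 0},{"dx": -4.2,"dy": -15,"dz": 0,"yaw": 0,"gripper": 0},{"dx": -5.5,"dy": -19.5,"dz": 0,"yaw": 0,"gripper": 0},{"dx": -5.5,"dy": -19.5,"dz": 0,"yaw": 0,"gripper": 0}]'

```text
clock: 11.58
tcp_pos: [0.6516, -0.123, 0.339]
orientation: [0.049, -3.138, 0.001]
contact_force: [-0.2, 0.6, -0.5]
grip_width: 0.0271
gripper_force: 39.5
```

```bash
python3 - <<'E'
from h import *
go(.653,-.116,.064)
f=grab('wrist'); save(f,'w5'); w=fcloud(f);z=w[...,2]; b=(w[...,0]>.58)&(w[...,0]<.8)&(w[...,1]>-.33)&(w[...,1]<.01)
m=b&(abs(z-.026)<.004); print(m.sum(),rect(w[m]))
m=b&(abs(z-.004)<.004)&(f['color'].min(-1)>200); print(m.sum(),rect(w[m]))
b=(w[...,0]>.3)&(w[...,0]<.62)&(w[...,1]>-.4)&(w[...,1]<.03); m=b&(abs(z-.095)<.004); print('lip',m.sum(),rect(w[m]))
E
```

```text
{'clock': 11.575, 'tcp_pos': [0.6516, -0.123, 0.339], 'orientation': [0.0488, -3.1384, 0.001], 'joints': [0.7868, 0.6286, -1.1138, 1.43, 0.5621, 1.4298, 1.2741], 'contact_force': [-0.1839, 0.629, -0.5349], 'grip_width': 0.0271, 'gripper_force': 39.5186}
heading -178.22 cm: [-0.24  0.71 27.5 ]
2583 (array([ 708.8, -129.7]), array([208.7, 266.1]), 6.02)
13864 (array([ 691.2, -160.3]), array([210. , 349.5]), 2.86)
lip 2213 (array([ 497.6, -184. ]), array([165.4, 375.4]), 2.81)
```

View pics/w5.png

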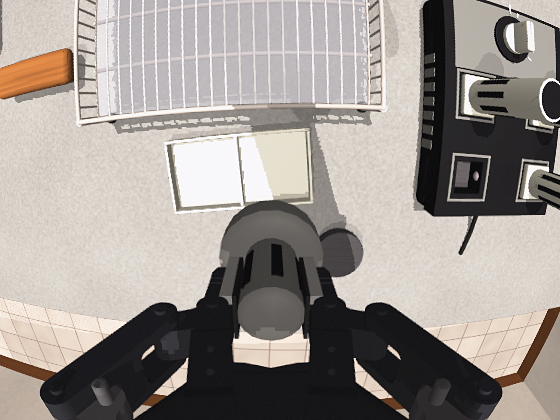

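```bash
cat >> h.py <<'E'
def fray(f,u,v,z):
    K=f['K'];x=u-K[0,2];y=v-K[1,2];r=np.hypot(x,y)+1e-9;t=r/K[0,0]
    d=f['R'].T@np.array([x/r*np.sin(t),y/r*np.sin(t),np.cos(t)]); c=-f['R'].T@f['t']
    return c+d*(z-c[2])/d[2]
E
python3 - <<'E'
from h import *
f=grab('wrist')
P=np.array([fray(f,*p,.026) for p in((166,142),(308,129),(311,200),(176,213))]); print(P.round(4),P.mean(0))
m=(P[1]+P[2]-P[0]-P[3])/2; m/=np.linalg.norm(m); print(m, P.mean(0)+m*.049)
E
```

```text
[[ 0.6211 -0.2646  0.026 ]
 [ 0.5997 -0.0721  0.026 ]
 [ 0.6977 -0.0619  0.026 ]
 [ 0.7237 -0.2541  0.026 ]] [ 0.66056207 -0.16316655  0.026     ]
[-0.12242553  0.9924777   0.        ] [ 0.65456321 -0.11453514  0.026     ]
```

Emit:
send_rows --steps '[{"dx": -0.3,"dy": 0.7,"dz": 6,"yaw": 0,"gripper": 0},{"dx": -0.3,"dy": 0.7,"dz": 12,"yaw": 0,"gripper": 0},{"dx": -0.3,"dy": 0.7,"dz": 18,"yaw": 0,"gripper": 0},{"dx": -0.3,"dy": 0.7,"dz": 22,"yaw": 0,"gripper": 0},{"dx": -0.3,"dy": 0.7,"dz": 23,"yaw": 0,"gripper": 0}]'

```text
clock: 12.3
tcp_pos: [0.652, -0.1083, 0.1087]
orientation: [0.066, -3.136, -0.002]
contact_force: [1.7, 0.7, -0.5]
grip_width: 0.0269
gripper_force: 39.5
```

```bash
python3 - <<'E'
from h import *
go(.654,-.1155,.063)
E
```

```text
{'clock': 12.3, 'tcp_pos': [0.652, -0.1083, 0.1087], 'orientation': [0.0661, -3.1361, -0.0016], 'joints': [0.7064, 0.8328, -0.9751, 1.6534, 0.7627, 1.0863, 1.1152], 'contact_force': [1.7034, 0.6911, -0.4726], 'grip_width': 0.0269, 'gripper_force': 39.4837}
heading -177.58 cm: [-0.19 -0.73  4.57]
```

Emit:
send_rows --steps '[{"dx": -0.1,"dy": 0,"dz": 1,"yaw": 0,"gripper": 0},{"dx": -0.1,"dy": 0,"dz": 2,"yaw": 0,"gripper": 0},{"dx": -0.1,"dy": 0,"dz": 3,"yaw": 0,"gripper": 0},{"dx": -0.1,"dy": 0,"dz": 3,"yaw": 0,"gripper": 0},{"dx": -0.1,"dy": 0,"dz": 3,"yaw": 0,"gripper": 0}]'

```text
clock: 12.92
tcp_pos: [0.6553, -0.1099, 0.0818]
orientation: [-0.062, 3.14, -0.0]
contact_force: [0.3, 0.5, 0.2]
grip_width: 0.0274
gripper_force: 39.5
```

```bash
python3 - <<'E'
from h import *
go(.654,-.1155,.063)
E
```

```text
{'clock': 12.925, 'tcp_pos': [0.6553, -0.1099, 0.0818], 'orientation': [-0.0616, 3.1404, -0.0001], 'joints': [0.6931, 0.8641, -0.9505, 1.6611, 0.7956, 1.0481, 1.0946], 'contact_force': [0.2628, 0.4644, 0.1801], 'grip_width': 0.0274, 'gripper_force': 39.4839}
heading -177.75 cm: [ 0.15 -0.56  1.88]
```

Emit:
send_rows --steps '[{"dx": 0.1,"dy": -0.5,"dz": 0.6,"yaw": 0,"gripper": 0},{"dx": 0.1,"dy": -0.5,"dz": 1.2,"yaw": 0,"gripper": 0},{"dx": 0.1,"dy": -0.5,"dz": 1.8,"yaw": 0,"gripper": 0},{"dx": 0.1,"dy": -0.5,"dz": 1.9,"yaw": 0,"gripper": 0},{"dx": 0.1,"dy": -0.5,"dz": 1.9,"yaw": 0,"gripper": 0}]'

```text
clock: 13.55
tcp_pos: [0.6542, -0.1147, 0.0622]
orientation: [0.062, -3.141, -0.0]
contact_force: [0.8, -0.0, -0.4]
grip_width: 0.027
gripper_force: 39.5
```

Emit:
send_rows --steps '[{"dx": 0,"dy": 0,"dz": 0,"yaw": 0,"gripper": 0.4},{"dx": 0,"dy": 0,"dz": 0,"yaw": 0,"gripper": 0.55},{"dx": 0,"dy": 0,"dz": 0,"yaw": 0,"gripper": 0.55},{"dx": 0,"dy": 0,"dz": -4,"yaw": 0,"gripper": 0.55},{"dx": 0,"dy": 0,"dz": -10,"yaw": 0,"gripper": 0.55}]'

```text
clock: 14.18
tcp_pos: [0.653, -0.1152, 0.1616]
orientation: [0.062, -3.137, -0.001]
contact_force: [-0.2, 0.1, -0.5]
grip_width: 0.047
gripper_force: 0.0
```

Emit:
send_rows --steps '[{"dx": 0,"dy": 0,"dz": -6,"yaw": 0,"gripper": 0.9},{"dx": 0,"dy": 0,"dz": -12,"yaw": 0,"gripper": 0.9},{"dx": 0,"dy": 0,"dz": -15,"yaw": 0,"gripper": 0.9},{"dx": 0,"dy": 0,"dz": -15,"yaw": 0,"gripper": 0.9}]'

```text
clock: 14.68
tcp_pos: [0.6553, -0.1142, 0.3156]
orientation: [-0.062, 3.136, -0.001]
contact_force: [-0.6, -0.5, -0.2]
grip_width: 0.0768
gripper_force: 0.0
```

```bash
python3 - <<'E'
from h import *
go(.5317,.1402)
f=grab('scene');save(f,'s2');w=cloud(f);z=w[...,2]
b=(w[...,0]>.6)&(w[...,0]<.72)&(w[...,1]>-.2)&(w[...,1]<-.05)
for lo,hi in((.01,.04),(.04,.085)):
    m=b&(z>lo)&(z<hi)&(f['color'].max(-1)<140);print(m.sum(),rect(w[m]),z[m].max())
f=grab('wrist'); w=fcloud(f);z=w[...,2]
b=(w[...,0]>.3)&(w[...,0]<.6)&(w[...,1]>-.4)&(w[...,1]<.03); m=b&(abs(z-.095)<.004)
np.savez('w6.npz',**f); save(f,'w6')
E
```

```text
{'clock': 14.675, 'tcp_pos': [0.6553, -0.1142, 0.3156], 'orientation': [-0.0618, 3.1359, -0.0012], 'joints': [0.773, 0.6443, -1.1049, 1.4623, 0.5797, 1.3836, 1.2557], 'contact_force': [-0.5918, -0.5265, -0.1935], 'grip_width': 0.0768, 'gripper_force': 0.0}
heading -177.74 cm: [11.35 25.91 -0.08]
522 (array([ 659.8, -135.5]), array([108.8, 140.4]), 6.43) 0.03771623559719228
107 (array([ 657.2, -112.9]), array([26.6, 28.8]), 39.79) 0.08012447740066235
```

View pics/w6.png

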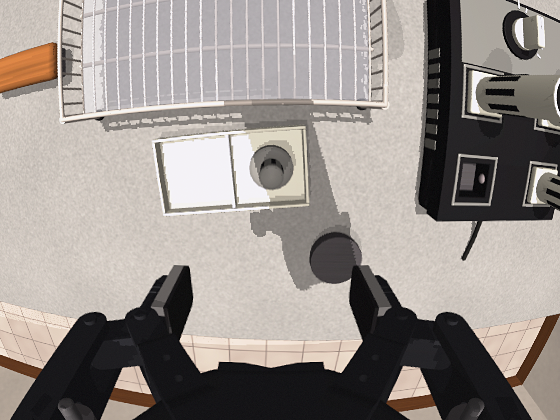

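Emit:
send_rows --steps '[{"dx": 2.3,"dy": 5.2,"dz": 0,"yaw": 9,"gripper": 1},{"dx": 4.6,"dy": 10.4,"dz": 0,"yaw": 18,"gripper": 1},{"dx": 6.9,"dy": 15.6,"dz": 0,"yaw": 27,"gripper": 1},{"dx": 9.2,"dy": 20.8,"dz": 0,"yaw": 36,"gripper": 1},{"dx": 11.3,"dy": 25.9,"dz": 0,"yaw": 45,"gripper": 1}]'

```text
clock: 15.4
tcp_pos: [0.5294, 0.1403, 0.3107]
orientation: [-1.152, -2.92, 0.003]
contact_force: [0.6, 0.6, -0.5]
grip_width: 0.0854
gripper_force: 0.0
```

Emit:
send_rows --steps '[{"dx": 0,"dy": 0,"dz": 0,"yaw": 9,"gripper": 1},{"dx": 0,"dy": 0,"dz": 0,"yaw": 18,"gripper": 1},{"dx": 0,"dy": 0,"dz": 0,"yaw": 27,"gripper": 1},{"dx": 0,"dy": 0,"dz": 0,"yaw": 36,"gripper": 1},{"dx": 0,"dy": 0,"dz": 0,"yaw": 45,"gripper": 1}]'

```text
clock: 16.02
tcp_pos: [0.5304, 0.1388, 0.3105]
orientation: [-2.182, -2.258, 0.004]
contact_force: [-0.3, -0.1, -0.5]
grip_width: 0.0852
gripper_force: 0.0
```

Emit:
send_rows --steps '[{"dx": 0,"dy": 0,"dz": 0,"yaw": 0,"gripper": 1},{"dx": 0,"dy": 0,"dz": 0,"yaw": 0,"gripper": 1}]'

```text
clock: 16.27
tcp_pos: [0.5308, 0.1392, 0.3114]
orientation: [-2.173, -2.267, 0.002]
contact_force: [-0.6, -0.5, 0.4]
grip_width: 0.0854
gripper_force: 0.0
```

```bash
cat >> h.py <<'E'
def tubes(n='scene'):
    f=grab(n); w=fcloud(f) if n=='wrist' else cloud(f); z=w[...,2]
    m=((z>.214)&(z<.228)&(w[...,0]>.35)&(w[...,0]<.8)&(w[...,1]>-.05)&(w[...,1]<.4)).astype(np.uint8)
    k,l,s,c=cv2.connectedComponentsWithStats(m)
    for i in range(1,k):
        if s[i,4]>25: print(n,s[i,4],rect(w[l==i]))
    return f,w
E
python3 - <<'E'
from h import *
tubes('wrist'); tubes('top'); go(.5317,.1402,.20)
E
```

```text
wrist 3465 (array([527.2, 268.7]), array([42.7, 41.5]), 2.13)
wrist 2764 (array([636.7, 273.5]), array([43.6, 43.1]), 35.5)
wrist 3022 (array([531.4, 140.5]), array([42.8, 42.9]), 8.0)
top 134 (array([636.4, 271.9]), array([40.7, 41.5]), 61.91)
top 59 (array([520.7, 278.3]), array([40.5, 18.9]), 35.31)
{'clock': 16.375, 'tcp_pos': [0.531, 0.1393, 0.3118], 'orientation': [-2.1749, -2.2663, 0.001], 'joints': [0.3366, 0.3369, -0.8772, 1.7472, 0.2772, 1.1885, -0.5769], 'contact_force': [-0.6725, 0.9524, -0.1432], 'grip_width': 0.085, 'gripper_force': 0.0}
heading 92.36 cm: [ 0.09  0.08 11.18]
```

Emit:
send_rows --steps '[{"dx": 0.1,"dy": 0.1,"dz": 4,"yaw": 0,"gripper": 1},{"dx": 0.1,"dy": 0.1,"dz": 8,"yaw": 0,"gripper": 1},{"dx": 0.1,"dy": 0.1,"dz": 11.9,"yaw": 0,"gripper": 1},{"dx": 0.1,"dy": 0.1,"dz": 11.9,"yaw": 0,"gripper": 1},{"dx": 0.1,"dy": 0.1,"dz": 11.9,"yaw": 0,"gripper": 1}]'

```text
clock: 17.0
tcp_pos: [0.5328, 0.141, 0.1947]
orientation: [2.176, 2.265, 0.002]
contact_force: [0.2, -0.5, -1.1]
grip_width: 0.0852
gripper_force: 0.0
```

Emit:
send_rows --steps '[{"dx": 0,"dy": 0,"dz": 0,"yaw": 0,"gripper": 0.3},{"dx": 0,"dy": 0,"dz": 0,"yaw": 0,"gripper": 0.3},{"dx": 0,"dy": 0,"dz": 0,"yaw": 0,"gripper": 0.3},{"dx": 0,"dy": 0,"dz": 0,"yaw": 0,"gripper": 0.3},{"dx": 0,"dy": 0,"dz": 0,"yaw": 0,"gripper": 0.3}]' --force 70

```text
clock: 17.62
tcp_pos: [0.5325, 0.1407, 0.1945]
orientation: [2.177, 2.264, 0.001]
contact_force: [-2.2, -0.8, 6.5]
grip_width: 0.0426
gripper_force: 70.0
```

Emit:
send_rows --steps '[{"dx": 0,"dy": 0,"dz": -1,"yaw": 0,"gripper": 0.3},{"dx": 0,"dy": 0,"dz": -2,"yaw": 0,"gripper": 0.3},{"dx": 0,"dy": 0,"dz": -3,"yaw": 0,"gripper": 0.3},{"dx": 0,"dy": 0,"dz": -5,"yaw": 0,"gripper": 0.3},{"dx": 0,"dy": 0,"dz": -8,"yaw": 0,"gripper": 0.3}]'

```text
clock: 18.25
tcp_pos: [0.532, 0.1404, 0.2748]
orientation: [-2.177, -2.265, 0.001]
contact_force: [0.2, 0.8, 0.7]
grip_width: 0.0426
gripper_force: 74.4
```

```bash
python3 - <<'E'
from h import *
f=grab('scene'); w=cloud(f);z=w[...,2]
m=(np.hypot(w[...,0]-.5317,w[...,1]-.1402)<.04); print(np.percentile(z[m],[2,50,98]).round(3))
m&=(w[...,0]<.6)&(z>.09)&(z<.2); print(m.sum(), z[m].min() if m.any() else 0)
go(.471,-.177)
E
```

```text
[0.053 0.447 0.639]
222 0.12943006439165866
{'clock': 18.3, 'tcp_pos': [0.5339, 0.1417, 0.2793], 'orientation': [2.1748, 2.2626, 0.0084], 'joints': [0.3183, 0.3706, -0.866, 1.7854, 0.3129, 1.123, -0.6108], 'contact_force': [1.5062, 1.1991, 2.5792], 'grip_width': 0.0426, 'gripper_force': 74.3992}
heading 92.27 cm: [-31.6   -7.54  -0.09]
```

Emit:
send_rows --steps '[{"dx": -4,"dy": -0.5,"dz": 0,"yaw": 0,"gripper": 0.3},{"dx": -9,"dy": -1,"dz": 0,"yaw": 0,"gripper": 0.3},{"dx": -14,"dy": -1.5,"dz": 0,"yaw": 0,"gripper": 0.3},{"dx": -18,"dy": -2,"dz": 0,"yaw": 0,"gripper": 0.3}]'

```text
clock: 18.8
tcp_pos: [0.5194, -0.0424, 0.2747]
orientation: [2.178, 2.262, 0.001]
contact_force: [0.0, -0.8, -0.6]
grip_width: 0.0429
gripper_force: 74.4
```

Emit:
send_rows --steps '[{"dx": -4,"dy": -0.3,"dz": 0,"yaw": -0.6,"gripper": 0.3},{"dx": -8,"dy": -0.6,"dz": 0,"yaw": -0.6,"gripper": 0.3},{"dx": -12,"dy": -0.9,"dz": 0,"yaw": -0.6,"gripper": 0.3},{"dx": -14.6,"dy": -1.1,"dz": 0,"yaw": -0.6,"gripper": 0.3},{"dx": -14.6,"dy": -1.1,"dz": 0,"yaw": -0.6,"gripper": 0.3}]'

```text
clock: 19.42
tcp_pos: [0.5139, -0.1891, 0.2742]
orientation: [2.17, 2.27, -0.0]
contact_force: [-0.4, 0.1, -1.5]
grip_width: 0.0426
gripper_force: 74.4
```

```bash
python3 - <<'E'
from h import *
go(.5165,-.1857,.195)
f=grab('scene'); save(f,'s3'); cv2.imwrite('pics/s3c.png',cv2.resize(f['color'][60:280,120:400],None,fx=2.5,fy=2.5)[:,:,::-1])
E
```

```text
{'clock': 19.425, 'tcp_pos': [0.5139, -0.1891, 0.2742], 'orientation': [2.1696, 2.2703, -0.0003], 'joints': [0.8572, 0.3424, -0.7639, 1.8029, 0.2647, 1.1002, 0.0464], 'contact_force': [-0.3863, 0.1088, -1.4635], 'grip_width': 0.0426, 'gripper_force': 74.4054}
heading 92.60 cm: [0.34 0.27 7.92]
```

View pics/s3c.png

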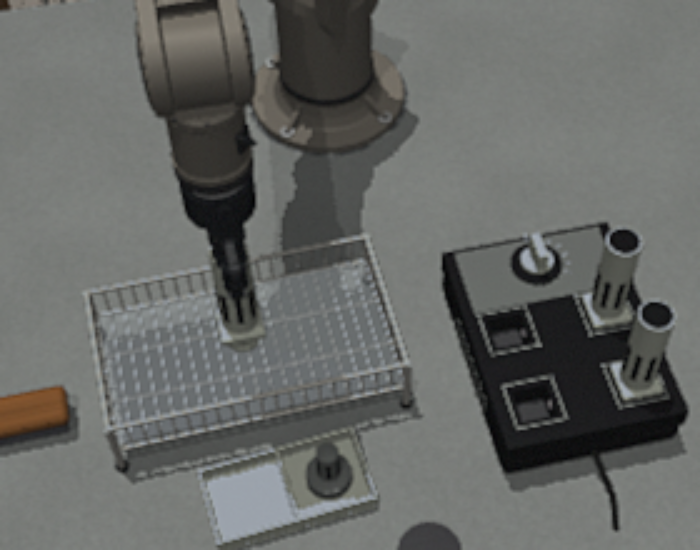

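Emit:
send_rows --steps '[{"dx": 0.3,"dy": 0.3,"dz": 3,"yaw": 0,"gripper": 0.3},{"dx": 0.3,"dy": 0.3,"dz": 5.5,"yaw": 0,"gripper": 0.3},{"dx": 0.3,"dy": 0.3,"dz": 7,"yaw": 0,"gripper": 0.3},{"dx": 0.3,"dy": 0.3,"dz": 7.8,"yaw": 0,"gripper": 0.3},{"dx": 0.3,"dy": 0.3,"dz": 8,"yaw": 0,"gripper": 0.3}]'

```text
clock: 20.1
tcp_pos: [0.517, -0.183, 0.1935]
orientation: [2.165, 2.276, 0.0]
contact_force: [0.5, 0.2, 0.2]
grip_width: 0.0426
gripper_force: 74.4
```

Emit:
send_rows --steps '[{"dx": 0,"dy": 0,"dz": 0,"yaw": 0,"gripper": 0.3},{"dx": 0,"dy": 0,"dz": 0.1,"yaw": 0,"gripper": 0.3}]' --force 20

```text
clock: 20.35
tcp_pos: [0.5172, -0.1835, 0.193]
orientation: [2.165, 2.275, 0.001]
contact_force: [1.2, -0.8, -1.0]
grip_width: 0.0423
gripper_force: 74.4
```

```bash
python3 - <<'E'
from h import *
go(.5165,-.1857,.192)
E
```

```text
{'clock': 20.35, 'tcp_pos': [0.5172, -0.1835, 0.193], 'orientation': [2.1649, 2.2749, 0.0006], 'joints': [0.8035, 0.4368, -0.7276, 1.8847, 0.3535, 0.9507, -0.0369], 'contact_force': [1.2328, -0.8111, -1.0475], 'grip_width': 0.0423, 'gripper_force': 74.4052}
heading 92.84 cm: [-0.22 -0.08  0.1 ]
```

Emit:
send_rows --steps '[{"dx": 0,"dy": 0,"dz": 0.2,"yaw": 0,"gripper": 0.47},{"dx": 0,"dy": 0,"dz": 0.2,"yaw": 0,"gripper": 0.47}]' --force 20

```text
clock: 20.6
tcp_pos: [0.5175, -0.1836, 0.1925]
orientation: [2.164, 2.274, -0.001]
contact_force: [-4.5, 0.8, 14.2]
grip_width: 0.0429
gripper_force: 76.2
```

Emit:
send_rows --steps '[{"dx": 0,"dy": 0,"dz": 0,"yaw": 0,"gripper": 0.53},{"dx": 0,"dy": 0,"dz": 0,"yaw": 0,"gripper": 0.53},{"dx": 0,"dy": 0,"dz": 0,"yaw": 0,"gripper": 0.45},{"dx": 0,"dy": 0,"dz": 0,"yaw": 0,"gripper": 0.45},{"dx": 0,"dy": 0,"dz": 0,"yaw": 0,"gripper": 0.45}]' --force 20

```text
clock: 21.22
tcp_pos: [0.5167, -0.1835, 0.1904]
orientation: [2.166, 2.276, -0.001]
contact_force: [-2.0, 0.5, 5.1]
grip_width: 0.0435
gripper_force: 20.2
```

Emit:
send_rows --steps '[{"dx": 1.2,"dy": 0,"dz": 0,"yaw": 0,"gripper": 0.45},{"dx": 2.4,"dy": 0,"dz": 0,"yaw": 0,"gripper": 0.45},{"dx": 3.5,"dy": 0,"dz": 0.1,"yaw": 0,"gripper": 0.45},{"dx": 4.7,"dy": 0,"dz": 0.3,"yaw": 0,"gripper": 0.45}]'

```text
clock: 21.72
tcp_pos: [0.5144, -0.1363, 0.1875]
orientation: [2.166, 2.275, -0.001]
contact_force: [-1.6, -0.2, 4.4]
grip_width: 0.0434
gripper_force: 19.0
```

```bash
python3 - <<'E'
from h import *
go(.5165,-.1857,.192)
f=grab('scene'); save(f,'s4'); cv2.imwrite('pics/s4c.png',cv2.resize(f['color'][110:260,140:310],None,fx=4,fy=4)[:,:,::-1])
E
```

```text
{'clock': 21.725, 'tcp_pos': [0.5144, -0.1363, 0.1875], 'orientation': [2.1655, 2.2752, -0.001], 'joints': [0.7383, 0.4212, -0.7421, 1.9257, 0.3536, 0.9278, -0.1269], 'contact_force': [-1.5883, -0.2204, 4.3591], 'grip_width': 0.0434, 'gripper_force': 18.983}
heading 92.83 cm: [-4.94 -0.03 -0.45]
```

View pics/s4c.png

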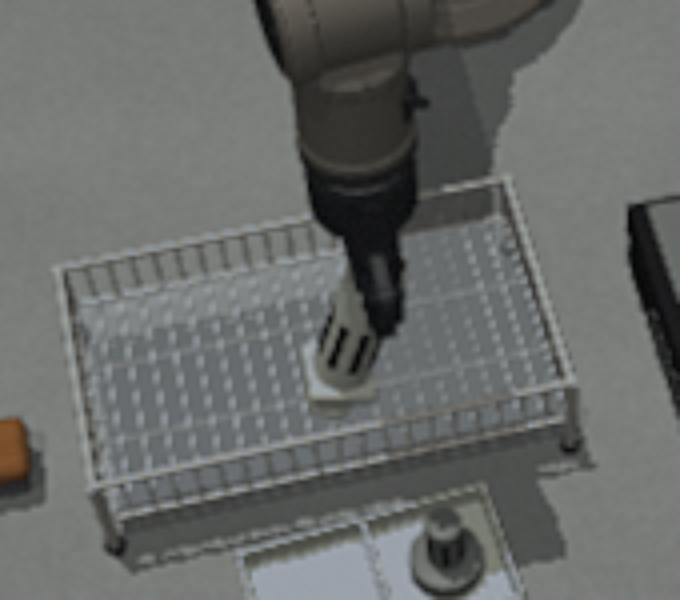

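Emit:
send_rows --steps '[{"dx": 2.2,"dy": 0,"dz": 0.5,"yaw": 0,"gripper": 0.45},{"dx": 4.2,"dy": 0,"dz": 1.6,"yaw": 0,"gripper": 0.45},{"dx": 5.5,"dy": 0,"dz": 2.6,"yaw": 0,"gripper": 0.45},{"dx": 6.6,"dy": 0,"dz": 3.8,"yaw": 0,"gripper": 0.45},{"dx": 7.4,"dy": 0,"dz": 4.8,"yaw": 0,"gripper": 0.45}]'

```text
clock: 22.4
tcp_pos: [0.5114, -0.0598, 0.1394]
orientation: [-2.163, -2.278, -0.005]
contact_force: [0.5, 3.0, 3.4]
grip_width: 0.0434
gripper_force: 20.0
```

Emit:
send_rows --steps '[{"dx": 0.5,"dy": 0,"dz": 1,"yaw": 0,"gripper": 0.45},{"dx": 1.0,"dy": 0,"dz": 2,"yaw": 0,"gripper": 0.45},{"dx": 1.3,"dy": 0,"dz": 3,"yaw": 0,"gripper": 0.45},{"dx": 1.6,"dy": 0,"dz": 4,"yaw": 0,"gripper": 0.45},{"dx": 1.7,"dy": 0,"dz": 4.8,"yaw": 0,"gripper": 0.45}]'

```text
clock: 23.02
tcp_pos: [0.5097, -0.0456, 0.0905]
orientation: [-2.165, -2.276, 0.001]
contact_force: [-0.4, 1.4, 2.9]
grip_width: 0.0439
gripper_force: 20.2
```

```bash
python3 - <<'E'
from h import *
go(.5091,-.0399,.081)
f=grab('scene'); w=cloud(f); save(f,'s5')
E
```

```text
{'clock': 23.025, 'tcp_pos': [0.5097, -0.0456, 0.0905], 'orientation': [-2.1654, -2.2756, 0.0008], 'joints': [0.5098, 0.5341, -0.6771, 2.0392, 0.4962, 0.7345, -0.4282], 'contact_force': [-0.4394, 1.3826, 2.8804], 'grip_width': 0.0439, 'gripper_force': 20.1821}
heading 92.84 cm: [ 0.57 -0.03  0.95]
```

Emit:
send_rows --steps '[{"dx": 0,"dy": 0,"dz": 0.5,"yaw": 0,"gripper": 0.45},{"dx": 0,"dy": 0,"dz": 0.8,"yaw": 0,"gripper": 0.45},{"dx": 0,"dy": 0,"dz": 0.8,"yaw": 0,"gripper": 0.45},{"dx": 0,"dy": 0,"dz": 0.8,"yaw": 0,"gripper": 0.64},{"dx": 0,"dy": 0,"dz": 0.8,"yaw": 0,"gripper": 0.64}]'

```text
clock: 23.7
tcp_pos: [0.5098, -0.0458, 0.0833]
orientation: [2.166, 2.275, -0.001]
contact_force: [0.0, -0.8, -1.0]
grip_width: 0.0544
gripper_force: 0.0
```

Emit:
send_rows --steps '[{"dx": 0,"dy": 0,"dz": 0,"yaw": 0,"gripper": 0.64},{"dx": 0,"dy": 0,"dz": -3,"yaw": 0,"gripper": 0.64},{"dx": 0,"dy": 0,"dz": -8,"yaw": 0,"gripper": 0.7},{"dx": 0,"dy": 0,"dz": -14,"yaw": 0,"gripper": 1},{"dx": 0,"dy": 0,"dz": -20,"yaw": 0,"gripper": 1}]'

```text
clock: 24.32
tcp_pos: [0.5095, -0.0455, 0.2851]
orientation: [-2.165, -2.276, 0.0]
contact_force: [0.2, -0.8, -0.0]
grip_width: 0.0855
gripper_force: 0.0
```

```bash
cat >> h.py <<'E'
def shelfpts(n):
    f=grab(n); w=fcloud(f) if n=='wrist' else cloud(f)
    q=w[...,:2]-np.array([.471,-.177]); a=np.radians(2.9)
    s=np.stack([q[...,0]*np.cos(a)+q[...,1]*np.sin(a),-q[...,0]*np.sin(a)+q[...,1]*np.cos(a)],-1)*1000
    z=w[...,2]
    m=((abs(s[...,0])<95)&(abs(s[...,1])<190)&(z>.075)&(z<.125)).astype(np.uint8)
    k,l,st_,c=cv2.connectedComponentsWithStats(m)
    for i in range(1,k):
        if st_[i,4]>60: p=s[l==i]; print(n,st_[i,4],'x',p[:,0].min().round(),p[:,0].max().round(),'y',p[:,1].min().round(),p[:,1].max().round(),'zmax',z[l==i].max().round(3))
    return f
E
python3 - <<'E'
from h import *
f=shelfpts('scene'); f=shelfpts('wrist'); save(f,'w7'); tubes('wrist')
go(.5272,.2696)
E
```

```text
scene 72 x -42.0 91.0 y 173.0 180.0 zmax 0.104
scene 64 x -90.0 92.0 y -190.0 -186.0 zmax 0.105
scene 711 x 22.0 77.0 y -2.0 170.0 zmax 0.107
wrist 1160 x -95.0 95.0 y 170.0 177.0 zmax 0.101
wrist 6016 x 20.0 72.0 y -4.0 166.0 zmax 0.105
{'clock': 24.475, 'tcp_pos': [0.5117, -0.0453, 0.2867], 'orientation': [2.1619, 2.2713, 0.0053], 'joints': [0.6742, 0.2758, -0.8331, 1.8618, 0.2314, 1.0963, -0.1963], 'contact_force': [-0.4508, -0.0656, -0.1439], 'grip_width': 0.0857, 'gripper_force': 0.0}
heading 92.83 cm: [31.38  3.1  -0.04]
```

View pics/w7.png

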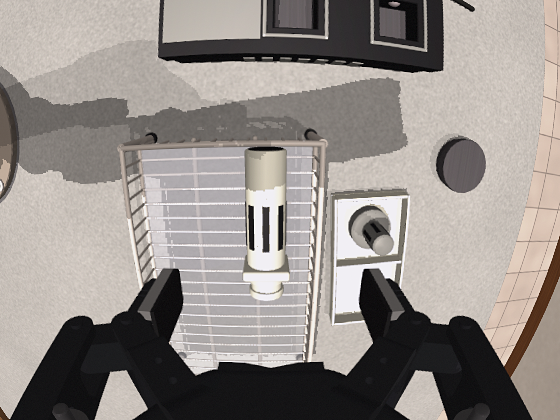

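Emit:
send_rows --steps '[{"dx": 5,"dy": 0.5,"dz": -1,"yaw": 0.5,"gripper": 1},{"dx": 10,"dy": 1,"dz": -2,"yaw": 0.5,"gripper": 1},{"dx": 15,"dy": 1.5,"dz": -2,"yaw": 0.5,"gripper": 1},{"dx": 20,"dy": 2,"dz": -2,"yaw": 0.5,"gripper": 1},{"dx": 20,"dy": 2,"dz": -2,"yaw": 0.5,"gripper": 1}]'

```text
clock: 25.1
tcp_pos: [0.5183, 0.1599, 0.3024]
orientation: [-2.164, -2.273, -0.0]
contact_force: [0.1, 0.0, -0.3]
grip_width: 0.0854
gripper_force: 0.0
```

Emit:
send_rows --steps '[{"dx": 5,"dy": 0.5,"dz": 0,"yaw": 0,"gripper": 1},{"dx": 11.4,"dy": 1.1,"dz": 0,"yaw": 0,"gripper": 1},{"dx": 11.4,"dy": 1.1,"dz": 0,"yaw": 0,"gripper": 1},{"dx": 11.4,"dy": 1.1,"dz": 0,"yaw": 0,"gripper": 1}]'

```text
clock: 25.6
tcp_pos: [0.5262, 0.2683, 0.302]
orientation: [2.175, 2.266, -0.004]
contact_force: [-0.1, -0.0, 0.2]
grip_width: 0.0854
gripper_force: 0.0
```

```bash
python3 - <<'E'
from h import *
tubes('wrist'); go(.5272,.2692,.1945)
E
```

```text
wrist 3291 (array([527. , 270.3]), array([42.7, 42.7]), 80.3)
wrist 2587 (array([636.6, 274.1]), array([43.5, 42.8]), 10.76)
{'clock': 25.65, 'tcp_pos': [0.5266, 0.2674, 0.3022], 'orientation': [2.1771, 2.264, -0.0038], 'joints': [0.0914, 0.4334, -0.8897, 1.6641, 0.3558, 1.2181, -0.8398], 'contact_force': [-0.0267, -0.534, 0.3874], 'grip_width': 0.0857, 'gripper_force': 0.0}
heading 92.24 cm: [ 0.2   0.08 10.77]
```

Emit:
send_rows --steps '[{"dx": 0.2,"dy": 0.1,"dz": 4,"yaw": 0,"gripper": 1},{"dx": 0.2,"dy": 0.1,"dz": 8,"yaw": 0,"gripper": 1},{"dx": 0.2,"dy": 0.1,"dz": 10.8,"yaw": 0,"gripper": 1},{"dx": 0.2,"dy": 0.1,"dz": 10.8,"yaw": 0,"gripper": 1},{"dx": 0.2,"dy": 0.1,"dz": 10.8,"yaw": 0,"gripper": 1}]'

```text
clock: 26.28
tcp_pos: [0.5281, 0.2708, 0.1965]
orientation: [2.177, 2.264, 0.002]
contact_force: [-0.6, 0.1, -0.1]
grip_width: 0.0856
gripper_force: 0.0
```

Emit:
send_rows --steps '[{"dx": 0,"dy": 0,"dz": 0,"yaw": 0,"gripper": 0.3},{"dx": 0,"dy": 0,"dz": 0,"yaw": 0,"gripper": 0.3},{"dx": 0,"dy": 0,"dz": 0,"yaw": 0,"gripper": 0.3},{"dx": 0,"dy": 0,"dz": 0,"yaw": 0,"gripper": 0.3},{"dx": 0,"dy": 0,"dz": 0,"yaw": 0,"gripper": 0.3}]' --force 70

```text
clock: 26.9
tcp_pos: [0.5274, 0.2719, 0.1963]
orientation: [2.175, 2.266, 0.001]
contact_force: [-1.6, -1.8, 5.3]
grip_width: 0.0427
gripper_force: 70.3
```

Emit:
send_rows --steps '[{"dx": 0,"dy": 0,"dz": -1,"yaw": 0,"gripper": 0.3},{"dx": 0,"dy": 0,"dz": -2,"yaw": 0,"gripper": 0.3},{"dx": 0,"dy": 0,"dz": -3,"yaw": 0,"gripper": 0.3},{"dx": 0,"dy": 0,"dz": -5,"yaw": 0,"gripper": 0.3},{"dx": 0,"dy": 0,"dz": -8,"yaw": 0,"gripper": 0.3}]'

```text
clock: 27.52
tcp_pos: [0.5271, 0.2714, 0.2767]
orientation: [2.175, 2.267, -0.001]
contact_force: [-0.3, -0.3, -1.7]
grip_width: 0.0425
gripper_force: 74.5
```

```bash
cat >> h.py <<'E'
def held():
    s=status.get_obs(); p=s['tcp_pos']; f=grab('scene'); w=cloud(f);z=w[...,2]
    m=(np.hypot(w[...,0]-p[0],w[...,1]-p[1])<.04)&(f['color'].min(-1)>70)
    h=np.histogram(z[m],np.arange(.04,.36,.02)); print('held z',list(zip(h[1].round(2),h[0])),'min',z[m&(z>.09)].min())
def sh(x,y): 
    a=np.radians(2.9); return .471+(x*np.cos(a)-y*np.sin(a))/1000, -.177+(x*np.sin(a)+y*np.cos(a))/1000
E
python3 - <<'E'
from h import *
held(); print(sh(-46,-15)); go(*sh(-46,-15))
E
```

```text
held z [(np.float64(0.04), np.int64(0)), (np.float64(0.06), np.int64(5)), (np.float64(0.08), np.int64(21)), (np.float64(0.1), np.int64(0)), (np.float64(0.12), np.int64(11)), (np.float64(0.14), np.int64(19)), (np.float64(0.16), np.int64(126)), (np.float64(0.18), np.int64(39)), (np.float64(0.2), np.int64(20)), (np.float64(0.22), np.int64(16)), (np.float64(0.24), np.int64(27)), (np.float64(0.26), np.int64(29)), (np.float64(0.28), np.int64(32)), (np.float64(0.3), np.int64(19)), (np.float64(0.32), np.int64(0))] min 0.13175237994319897
(np.float64(0.4258178036706781), np.float64(-0.1943080656012916))
{'clock': 27.575, 'tcp_pos': [0.5286, 0.2732, 0.2815], 'orientation': [2.1739, 2.2652, 0.0096], 'joints': [0.0771, 0.4554, -0.8829, 1.685, 0.3789, 1.1753, -0.8614], 'contact_force': [1.3104, 0.6717, 2.3025], 'grip_width': 0.0424, 'gripper_force': 74.4997}
heading 92.36 cm: [-46.29 -12.19  -0.2 ]
```

Emit:
send_rows --steps '[{"dx": -4,"dy": -1,"dz": 0,"yaw": 0,"gripper": 0.3},{"dx": -9,"dy": -2.4,"dz": 0,"yaw": 0,"gripper": 0.3},{"dx": -14,"dy": -3.7,"dz": 0,"yaw": 0,"gripper": 0.3},{"dx": -19,"dy": -5,"dz": 0,"yaw": 0,"gripper": 0.3},{"dx": -23.2,"dy": -6.1,"dz": 0,"yaw": 0,"gripper": 0.3}]'

```text
clock: 28.2
tcp_pos: [0.4756, 0.0355, 0.2765]
orientation: [2.175, 2.264, 0.001]
contact_force: [-0.1, -0.0, -0.6]
grip_width: 0.0426
gripper_force: 74.4
```

Emit:
send_rows --steps '[{"dx": -5,"dy": -1.3,"dz": 0,"yaw": -0.5,"gripper": 0.3},{"dx": -10,"dy": -2.6,"dz": 0,"yaw": -0.5,"gripper": 0.3},{"dx": -15,"dy": -4,"dz": 0,"yaw": -0.5,"gripper": 0.3},{"dx": -20,"dy": -5.2,"dz": 0,"yaw": -0.5,"gripper": 0.3},{"dx": -23,"dy": -6.1,"dz": 0,"yaw": -0.5,"gripper": 0.3}]'

```text
clock: 28.82
tcp_pos: [0.4238, -0.1977, 0.2765]
orientation: [2.167, 2.272, -0.001]
contact_force: [1.0, 0.4, -1.4]
grip_width: 0.043
gripper_force: 74.4
```

Emit:
send_rows --steps '[{"dx": 0,"dy": 0,"dz": 0,"yaw": 0,"gripper": 0.3},{"dx": 0,"dy": 0,"dz": 0,"yaw": 0,"gripper": 0.3}]'

```text
clock: 29.08
tcp_pos: [0.4248, -0.1942, 0.2761]
orientation: [2.164, 2.276, 0.001]
contact_force: [0.3, 0.5, -1.9]
grip_width: 0.0428
gripper_force: 74.4
```

```bash
python3 - <<'E'
from h import *
held(); go(*sh(-46,-15),.195)
E
```

```text
held z [(np.float64(0.04), np.int64(386)), (np.float64(0.06), np.int64(0)), (np.float64(0.08), np.int64(0)), (np.float64(0.1), np.int64(0)), (np.float64(0.12), np.int64(17)), (np.float64(0.14), np.int64(17)), (np.float64(0.16), np.int64(115)), (np.float64(0.18), np.int64(35)), (np.float64(0.2), np.int64(19)), (np.float64(0.22), np.int64(13)), (np.float64(0.24), np.int64(19)), (np.float64(0.26), np.int64(19)), (np.float64(0.28), np.int64(20)), (np.float64(0.3), np.int64(8)), (np.float64(0.32), np.int64(3))] min 0.1320880754688578
{'clock': 29.125, 'tcp_pos': [0.4249, -0.1938, 0.276], 'orientation': [2.1625, 2.2775, 0.0007], 'joints': [0.9965, 0.1841, -0.7744, 1.9705, 0.1488, 1.0426, 0.2071], 'contact_force': [-0.6751, 0.4165, -0.7066], 'grip_width': 0.0428, 'gripper_force': 74.4481}
heading 92.97 cm: [-0.06  0.08  8.1 ]
```

Emit:
send_rows --steps '[{"dx": 0,"dy": 0.1,"dz": 3,"yaw": 0,"gripper": 0.3},{"dx": 0,"dy": 0.1,"dz": 5.5,"yaw": 0,"gripper": 0.3},{"dx": 0,"dy": 0.1,"dz": 7,"yaw": 0,"gripper": 0.3},{"dx": 0,"dy": 0.1,"dz": 7.8,"yaw": 0,"gripper": 0.3},{"dx": 0,"dy": 0.1,"dz": 8.2,"yaw": 0,"gripper": 0.3}]'

```text
clock: 29.75
tcp_pos: [0.4259, -0.1949, 0.1942]
orientation: [2.164, 2.276, -0.001]
contact_force: [-9.6, 1.5, 34.7]
grip_width: 0.0427
gripper_force: 77.8
```

Emit:
send_rows --steps '[{"dx": 0,"dy": 0,"dz": 0.1,"yaw": 0,"gripper": 0.3},{"dx": 0,"dy": 0,"dz": 0.2,"yaw": 0,"gripper": 0.3}]'

```text
clock: 30.0
tcp_pos: [0.426, -0.1951, 0.1942]
orientation: [2.164, 2.275, -0.003]
contact_force: [-9.0, 2.8, 31.4]
grip_width: 0.0425
gripper_force: 77.5
```

Emit:
send_rows --steps '[{"dx": 0,"dy": 0,"dz": -0.1,"yaw": 0,"gripper": 0.53},{"dx": 0,"dy": 0,"dz": -0.1,"yaw": 0,"gripper": 0.53},{"dx": 0,"dy": 0,"dz": -0.1,"yaw": 0,"gripper": 0.45},{"dx": 0,"dy": 0,"dz": -0.1,"yaw": 0,"gripper": 0.45},{"dx": 0,"dy": 0,"dz": -0.1,"yaw": 0,"gripper": 0.45}]' --force 20

```text
clock: 30.62
tcp_pos: [0.4256, -0.1952, 0.1929]
orientation: [2.165, 2.275, -0.0]
contact_force: [-1.5, 0.2, 6.0]
grip_width: 0.0436
gripper_force: 19.7
```

Emit:
send_rows --steps '[{"dx": 1.2,"dy": 0,"dz": 0,"yaw": 0,"gripper": 0.45},{"dx": 2.4,"dy": 0,"dz": 0,"yaw": 0,"gripper": 0.45},{"dx": 3.5,"dy": 0,"dz": 0.1,"yaw": 0,"gripper": 0.45},{"dx": 4.7,"dy": 0,"dz": 0.3,"yaw": 0,"gripper": 0.45}]'

```text
clock: 31.12
tcp_pos: [0.4231, -0.1475, 0.1894]
orientation: [2.165, 2.275, 0.0]
contact_force: [0.2, -1.8, 2.0]
grip_width: 0.0435
gripper_force: 20.1
```

```bash
python3 - <<'E'
from h import *
go(*sh(-46,130),.083)
f=grab('scene'); w=cloud(f); z=w[...,2]
m=(abs(w[...,0]-.42)<.045)&(w[...,1]>-.3)&(w[...,1]<0)&(f['color'].min(-1)>75)&(z>.056)
for lo in np.arange(.06,.16,.02):
    k=m&(z>lo)&(z<lo+.02); print(lo.round(2),k.sum(),w[k].mean(0).round(3) if k.any() else '')
E
```

```text
{'clock': 31.125, 'tcp_pos': [0.4231, -0.1475, 0.1894], 'orientation': [2.1652, 2.2754, 0.0], 'joints': [0.8742, 0.276, -0.7697, 2.1048, 0.2552, 0.8519, 0.0034], 'contact_force': [0.2171, -1.7983, 1.9881], 'grip_width': 0.0435, 'gripper_force': 20.1327}
heading 92.84 cm: [ 9.82  0.03 10.63]
0.06 43 [ 0.425 -0.176  0.068]
0.08 111 [ 0.425 -0.151  0.093]
0.1 79 [ 0.433 -0.166  0.106]
0.12 29 [ 0.439 -0.179  0.129]
0.14 21 [ 0.439 -0.172  0.149]
```

Emit:
send_rows --steps '[{"dx": 2.2,"dy": 0,"dz": 0.5,"yaw": 0,"gripper": 0.45},{"dx": 4.2,"dy": 0,"dz": 1.6,"yaw": 0,"gripper": 0.45},{"dx": 5.5,"dy": 0,"dz": 2.6,"yaw": 0,"gripper": 0.45},{"dx": 6.6,"dy": 0,"dz": 3.8,"yaw": 0,"gripper": 0.45},{"dx": 7.4,"dy": 0,"dz": 4.8,"yaw": 0,"gripper": 0.45}]'

```text
clock: 31.8
tcp_pos: [0.4196, -0.0717, 0.1412]
orientation: [-2.163, -2.278, -0.003]
contact_force: [0.3, 3.1, 5.1]
grip_width: 0.0434
gripper_force: 19.8
```

Emit:
send_rows --steps '[{"dx": 0.7,"dy": 0,"dz": 1,"yaw": 0,"gripper": 0.45},{"dx": 1.2,"dy": 0,"dz": 2,"yaw": 0,"gripper": 0.45},{"dx": 1.6,"dy": 0,"dz": 3,"yaw": 0,"gripper": 0.45},{"dx": 1.9,"dy": 0,"dz": 4,"yaw": 0,"gripper": 0.45},{"dx": 2.1,"dy": 0,"dz": 4.9,"yaw": 0,"gripper": 0.45}]'

```text
clock: 32.42
tcp_pos: [0.418, -0.0531, 0.0915]
orientation: [-2.165, -2.276, 0.001]
contact_force: [-0.3, 2.1, 1.8]
grip_width: 0.0437
gripper_force: 20.2
```

Emit:
send_rows --steps '[{"dx": 0,"dy": 0,"dz": 0.4,"yaw": 0,"gripper": 0.45},{"dx": 0,"dy": 0,"dz": 0.8,"yaw": 0,"gripper": 0.45},{"dx": 0,"dy": 0,"dz": 0.8,"yaw": 0,"gripper": 0.45}]'

```text
clock: 32.8
tcp_pos: [0.4182, -0.0534, 0.0842]
orientation: [2.166, 2.276, -0.0]
contact_force: [0.1, 0.3, 1.9]
grip_width: 0.0436
gripper_force: 20.2
```

```bash
python3 - <<'E'
from h import *
go(*sh(-46,130),.083); shelfpts('scene')
E
```

```text
{'clock': 32.8, 'tcp_pos': [0.4182, -0.0534, 0.0842], 'orientation': [2.1656, 2.2758, -0.0005], 'joints': [0.572, 0.4279, -0.693, 2.2418, 0.4765, 0.617, -0.4239], 'contact_force': [0.0639, 0.2642, 1.9193], 'grip_width': 0.0436, 'gripper_force': 20.2006}
heading 92.84 cm: [0.39 0.05 0.12]
scene 100 x -94.0 93.0 y 173.0 180.0 zmax 0.104
scene 556 x -70.0 10.0 y -9.0 141.0 zmax 0.123
scene 716 x 20.0 77.0 y -2.0 170.0 zmax 0.107
```

Good. Release and go to the last tube.

Emit:
send_rows --steps '[{"dx": 0,"dy": 0,"dz": 0,"yaw": 0,"gripper": 0.64},{"dx": 0,"dy": 0,"dz": 0,"yaw": 0,"gripper": 0.64},{"dx": 0,"dy": 0,"dz": -3,"yaw": 0,"gripper": 0.64},{"dx": 0,"dy": 0,"dz": -8,"yaw": 0,"gripper": 0.7},{"dx": 0,"dy": 0,"dz": -14,"yaw": 0,"gripper": 1}]'

```text
clock: 33.48
tcp_pos: [0.4173, -0.0531, 0.2252]
orientation: [-2.164, -2.275, 0.001]
contact_force: [1.3, -1.5, 0.6]
grip_width: 0.0761
gripper_force: 0.0
```

Emit:
send_rows --steps '[{"dx": 0,"dy": 0,"dz": -4,"yaw": 0,"gripper": 1},{"dx": 0,"dy": 0,"dz": -8,"yaw": 0,"gripper": 1},{"dx": 0,"dy": 0,"dz": -8,"yaw": 0,"gripper": 1}]'

```text
clock: 33.85
tcp_pos: [0.4197, -0.0533, 0.3071]
orientation: [2.162, 2.271, 0.003]
contact_force: [0.1, -0.0, -0.2]
grip_width: 0.0856
gripper_force: 0.0
```

```bash
python3 - <<'E'
from h import *
shelfpts('scene'); shelfpts('wrist'); tubes('scene'); go(.6366,.2738)
E
```

```text
scene 104 x -93.0 94.0 y 173.0 180.0 zmax 0.106
scene 670 x -72.0 -16.0 y -3.0 169.0 zmax 0.109
scene 65 x -94.0 93.0 y -190.0 -186.0 zmax 0.105
scene 711 x 22.0 76.0 y -2.0 169.0 zmax 0.109
wrist 1048 x -95.0 95.0 y 170.0 177.0 zmax 0.101
wrist 5765 x -72.0 -20.0 y -6.0 165.0 zmax 0.105
wrist 5403 x 20.0 72.0 y -5.0 166.0 zmax 0.105
scene 171 (array([639.6, 275.2]), array([42.3, 43.2]), 36.74)
{'clock': 34.0, 'tcp_pos': [0.4174, -0.0533, 0.3034], 'orientation': [-2.1651, -2.275, 0.0018], 'joints': [0.8479, 0.0633, -0.8813, 2.0174, 0.0553, 1.086, -0.0088], 'contact_force': [-1.1607, 0.5636, -0.2642], 'grip_width': 0.0856, 'gripper_force': 0.0}
heading 92.84 cm: [31.59 23.51 -0.04]
```

Emit:
send_rows --steps '[{"dx": 4,"dy": 3,"dz": 0,"yaw": 0.5,"gripper": 1},{"dx": 8,"dy": 6,"dz": 0,"yaw": 0.5,"gripper": 1},{"dx": 12,"dy": 9,"dz": 0,"yaw": 0.5,"gripper": 1},{"dx": 15.8,"dy": 11.8,"dz": 0,"yaw": 0.5,"gripper": 1},{"dx": 15.8,"dy": 11.8,"dz": 0,"yaw": 0.5,"gripper": 1}]'

```text
clock: 34.62
tcp_pos: [0.528, 0.1145, 0.3024]
orientation: [-2.165, -2.27, -0.0]
contact_force: [-0.4, -0.5, -0.9]
grip_width: 0.0853
gripper_force: 0.0
```

Emit:
send_rows --steps '[{"dx": 4,"dy": 3,"dz": 0,"yaw": 0,"gripper": 1},{"dx": 8,"dy": 6,"dz": 0,"yaw": 0,"gripper": 1},{"dx": 12,"dy": 9,"dz": 0,"yaw": 0,"gripper": 1},{"dx": 15.7,"dy": 11.9,"dz": 0,"yaw": 0,"gripper": 1},{"dx": 15.7,"dy": 11.9,"dz": 0,"yaw": 0,"gripper": 1}]'

```text
clock: 35.25
tcp_pos: [0.6401, 0.2747, 0.3016]
orientation: [-2.169, -2.268, 0.003]
contact_force: [0.2, -0.4, -0.0]
grip_width: 0.0854
gripper_force: 0.0
```

Emit:
send_rows --steps '[{"dx": 0,"dy": 0,"dz": 0,"yaw": 0,"gripper": 1},{"dx": 0,"dy": 0,"dz": 0,"yaw": 0,"gripper": 1}]'

```text
clock: 35.5
tcp_pos: [0.6405, 0.2704, 0.3039]
orientation: [2.177, 2.264, -0.002]
contact_force: [-0.3, 0.3, 0.7]
grip_width: 0.0855
gripper_force: 0.0
```

```bash
python3 - <<'E'
from h import *
tubes('wrist'); go(.6366,.2738,.1955)
E
```

```text
wrist 3262 (array([637. , 274.1]), array([43. , 42.6]), 58.79)
{'clock': 35.55, 'tcp_pos': [0.6406, 0.2706, 0.3043], 'orientation': [2.1764, 2.2643, -0.0013], 'joints': [0.0509, 0.6164, -0.8648, 1.3999, 0.4701, 1.3387, -0.7897], 'contact_force': [-0.3287, -0.2601, 0.0657], 'grip_width': 0.0855, 'gripper_force': 0.0}
heading 92.27 cm: [ 0.35 -0.39 10.88]
```

Emit:
send_rows --steps '[{"dx": 0.3,"dy": -0.4,"dz": 4,"yaw": 0,"gripper": 1},{"dx": 0.3,"dy": -0.4,"dz": 8,"yaw": 0,"gripper": 1},{"dx": 0.3,"dy": -0.4,"dz": 10.9,"yaw": 0,"gripper": 1},{"dx": 0.3,"dy": -0.4,"dz": 10.9,"yaw": 0,"gripper": 1},{"dx": 0.3,"dy": -0.4,"dz": 10.9,"yaw": 0,"gripper": 1}]'

```text
clock: 36.17
tcp_pos: [0.6371, 0.2751, 0.197]
orientation: [2.176, 2.265, 0.003]
contact_force: [-0.4, 0.7, 1.2]
grip_width: 0.0854
gripper_force: 0.0
```

Emit:
send_rows --steps '[{"dx": 0,"dy": 0,"dz": 0,"yaw": 0,"gripper": 0.3},{"dx": 0,"dy": 0,"dz": 0,"yaw": 0,"gripper": 0.3},{"dx": 0,"dy": 0,"dz": 0,"yaw": 0,"gripper": 0.3},{"dx": 0,"dy": 0,"dz": 0,"yaw": 0,"gripper": 0.3},{"dx": 0,"dy": 0,"dz": 0,"yaw": 0,"gripper": 0.3}]' --force 70

```text
clock: 36.8
tcp_pos: [0.6368, 0.2755, 0.1965]
orientation: [2.175, 2.266, 0.002]
contact_force: [-1.4, -1.9, 7.1]
grip_width: 0.0422
gripper_force: 70.6
```

Emit:
send_rows --steps '[{"dx": 0,"dy": 0,"dz": -1,"yaw": 0,"gripper": 0.3},{"dx": 0,"dy": 0,"dz": -2,"yaw": 0,"gripper": 0.3},{"dx": 0,"dy": 0,"dz": -3,"yaw": 0,"gripper": 0.3},{"dx": 0,"dy": 0,"dz": -5,"yaw": 0,"gripper": 0.3},{"dx": 0,"dy": 0,"dz": -8,"yaw": 0,"gripper": 0.3}]'

```text
clock: 37.42
tcp_pos: [0.6364, 0.2749, 0.2767]
orientation: [2.175, 2.267, -0.001]
contact_force: [-0.0, -0.6, -1.4]
grip_width: 0.0425
gripper_force: 74.4
```

```bash
python3 - <<'E'
from h import *
held(); print(sh(0,-20)); go(*sh(0,-20))
E
```

```text
held z [(np.float64(0.04), np.int64(1)), (np.float64(0.06), np.int64(3)), (np.float64(0.08), np.int64(19)), (np.float64(0.1), np.int64(0)), (np.float64(0.12), np.int64(8)), (np.float64(0.14), np.int64(18)), (np.float64(0.16), np.int64(136)), (np.float64(0.18), np.int64(43)), (np.float64(0.2), np.int64(21)), (np.float64(0.22), np.int64(21)), (np.float64(0.24), np.int64(30)), (np.float64(0.26), np.int64(28)), (np.float64(0.28), np.int64(36)), (np.float64(0.3), np.int64(19)), (np.float64(0.32), np.int64(1))] min 0.13290500763837962
(np.float64(0.47201185880153423), np.float64(-0.1969743871436837))
{'clock': 37.475, 'tcp_pos': [0.6378, 0.2765, 0.2822], 'orientation': [2.1744, 2.2648, 0.0101], 'joints': [0.0451, 0.629, -0.8611, 1.4332, 0.4841, 1.2924, -0.8096], 'contact_force': [1.2757, 0.1315, 1.9884], 'grip_width': 0.0426, 'gripper_force': 74.3922}
heading 92.33 cm: [-46.63 -18.5   -0.25]
```

Emit:
send_rows --steps '[{"dx": -4,"dy": -1.5,"dz": 0,"yaw": 0,"gripper": 0.3},{"dx": -9,"dy": -3.4,"dz": 0,"yaw": 0,"gripper": 0.3},{"dx": -14,"dy": -5.4,"dz": 0,"yaw": 0,"gripper": 0.3},{"dx": -19,"dy": -7.3,"dz": 0,"yaw": 0,"gripper": 0.3},{"dx": -24,"dy": -9.2,"dz": 0,"yaw": 0,"gripper": 0.3}]'

```text
clock: 38.1
tcp_pos: [0.5541, 0.0301, 0.2765]
orientation: [2.174, 2.265, 0.001]
contact_force: [1.5, -0.4, -1.7]
grip_width: 0.0422
gripper_force: 74.3
```

Emit:
send_rows --steps '[{"dx": -5,"dy": -1.9,"dz": 0,"yaw": -0.5,"gripper": 0.3},{"dx": -10,"dy": -3.8,"dz": 0,"yaw": -0.5,"gripper": 0.3},{"dx": -15,"dy": -5.8,"dz": 0,"yaw": -0.5,"gripper": 0.3},{"dx": -20,"dy": -7.7,"dz": 0,"yaw": -0.5,"gripper": 0.3},{"dx": -24.1,"dy": -9.3,"dz": 0,"yaw": -0.5,"gripper": 0.3}]'

```text
clock: 38.72
tcp_pos: [0.4708, -0.2152, 0.2766]
orientation: [2.165, 2.273, -0.001]
contact_force: [1.5, -0.9, -1.4]
grip_width: 0.0422
gripper_force: 74.3
```

Emit:
send_rows --steps '[{"dx": 0,"dy": 0,"dz": 0,"yaw": 0,"gripper": 0.3},{"dx": 0,"dy": 0,"dz": 0,"yaw": 0,"gripper": 0.3}]'

```text
clock: 38.98
tcp_pos: [0.4719, -0.2123, 0.2762]
orientation: [2.164, 2.276, 0.001]
contact_force: [0.5, 0.9, -1.3]
grip_width: 0.0426
gripper_force: 74.3
```

```bash
python3 - <<'E'
from h import *
held(); go(*sh(0,-35),.195)
E
```

```text
held z [(np.float64(0.04), np.int64(401)), (np.float64(0.06), np.int64(0)), (np.float64(0.08), np.int64(0)), (np.float64(0.1), np.int64(0)), (np.float64(0.12), np.int64(25)), (np.float64(0.14), np.int64(15)), (np.float64(0.16), np.int64(121)), (np.float64(0.18), np.int64(36)), (np.float64(0.2), np.int64(16)), (np.float64(0.22), np.int64(22)), (np.float64(0.24), np.int64(15)), (np.float64(0.26), np.int64(17)), (np.float64(0.28), np.int64(21)), (np.float64(0.3), np.int64(10)), (np.float64(0.32), np.int64(2))] min 0.13015293598647068
{'clock': 39.025, 'tcp_pos': [0.4721, -0.2117, 0.2761], 'orientation': [2.1625, 2.2774, 0.0011], 'joints': [1.0535, 0.3178, -0.9029, 1.8607, 0.2796, 1.095, 0.0971], 'contact_force': [0.15, -0.1488, -1.255], 'grip_width': 0.0427, 'gripper_force': 74.2851}
heading 92.97 cm: [-0.03  0.05  8.11]
```

Emit:
send_rows --steps '[{"dx": 0,"dy": 0.1,"dz": 3,"yaw": 0,"gripper": 0.3},{"dx": 0,"dy": 0.1,"dz": 5.5,"yaw": 0,"gripper": 0.3},{"dx": 0,"dy": 0.1,"dz": 7,"yaw": 0,"gripper": 0.3},{"dx": 0,"dy": 0.1,"dz": 7.8,"yaw": 0,"gripper": 0.3},{"dx": 0,"dy": 0.1,"dz": 8.1,"yaw": 0,"gripper": 0.3}]'

```text
clock: 39.65
tcp_pos: [0.4728, -0.2126, 0.1945]
orientation: [2.164, 2.277, 0.0]
contact_force: [-0.1, 0.3, 0.3]
grip_width: 0.0425
gripper_force: 74.3
```

Emit:
send_rows --steps '[{"dx": 0,"dy": 0,"dz": 0.1,"yaw": 0,"gripper": 0.3},{"dx": 0,"dy": 0,"dz": 0.1,"yaw": 0,"gripper": 0.3}]'

```text
clock: 39.9
tcp_pos: [0.4729, -0.2129, 0.1944]
orientation: [2.165, 2.275, 0.0]
contact_force: [-2.5, 0.6, 5.9]
grip_width: 0.0425
gripper_force: 75.0
```

Emit:
send_rows --steps '[{"dx": 0,"dy": 0,"dz": 0.1,"yaw": 0,"gripper": 0.53},{"dx": 0,"dy": 0,"dz": 0.1,"yaw": 0,"gripper": 0.53},{"dx": 0,"dy": 0,"dz": 0.1,"yaw": 0,"gripper": 0.45},{"dx": 0,"dy": 0,"dz": 0.1,"yaw": 0,"gripper": 0.45},{"dx": 0,"dy": 0,"dz": 0.1,"yaw": 0,"gripper": 0.45}]' --force 20

```text
clock: 40.52
tcp_pos: [0.4726, -0.2131, 0.1926]
orientation: [2.165, 2.275, 0.0]
contact_force: [-0.2, -1.3, 3.0]
grip_width: 0.0435
gripper_force: 20.9
```

Emit:
send_rows --steps '[{"dx": -1.2,"dy": 0,"dz": 0,"yaw": 0,"gripper": 0.45},{"dx": -2.4,"dy": 0,"dz": 0,"yaw": 0,"gripper": 0.45},{"dx": -3.5,"dy": 0,"dz": 0.1,"yaw": 0,"gripper": 0.45},{"dx": -4.7,"dy": 0,"dz": 0.3,"yaw": 0,"gripper": 0.45}]'

```text
clock: 41.02
tcp_pos: [0.4752, -0.26, 0.1897]
orientation: [2.165, 2.276, 0.001]
contact_force: [0.1, 1.3, 4.1]
grip_width: 0.0434
gripper_force: 20.9
```

```bash
python3 - <<'E'
from h import *
go(*sh(0,-138),.083)
f=grab('scene'); w=cloud(f); z=w[...,2]
m=(abs(w[...,0]-.475)<.05)&(w[...,1]>-.35)&(w[...,1]<-.16)&(f['color'].min(-1)>75)&(z>.056)
for lo in np.arange(.06,.16,.02):
    k=m&(z>lo)&(z<lo+.02); print(lo.round(2),k.sum(),w[k].mean(0).round(3) if k.any() else '')
E
```

```text
{'clock': 41.025, 'tcp_pos': [0.4752, -0.26, 0.1897], 'orientation': [2.165, 2.2762, 0.001], 'joints': [1.0365, 0.4584, -0.8242, 1.8989, 0.4072, 0.9594, 0.0744], 'contact_force': [0.1484, 1.331, 4.1488], 'grip_width': 0.0434, 'gripper_force': 20.9337}
heading 92.87 cm: [-5.49  0.   10.67]
0.06 42 [ 0.481 -0.199  0.069]
0.08 157 [ 0.476 -0.196  0.093]
0.1 49 [ 0.483 -0.211  0.106]
0.12 6 [ 0.491 -0.224  0.131]
0.14 12 [ 0.487 -0.228  0.148]
```

Tilted about 20° as before; continue.

Emit:
send_rows --steps '[{"dx": -1.5,"dy": 0,"dz": 0.6,"yaw": 0,"gripper": 0.45},{"dx": -2.5,"dy": 0,"dz": 1.6,"yaw": 0,"gripper": 0.45},{"dx": -3.3,"dy": 0,"dz": 2.6,"yaw": 0,"gripper": 0.45},{"dx": -4,"dy": 0,"dz": 3.8,"yaw": 0,"gripper": 0.45},{"dx": -4.5,"dy": 0,"dz": 4.8,"yaw": 0,"gripper": 0.45}]'

```text
clock: 41.7
tcp_pos: [0.4787, -0.31, 0.1435]
orientation: [2.164, 2.266, -0.002]
contact_force: [1.1, -5.4, 7.2]
grip_width: 0.0432
gripper_force: 19.7
```

Emit:
send_rows --steps '[{"dx": -0.3,"dy": 0,"dz": 1,"yaw": 0,"gripper": 0.45},{"dx": -0.6,"dy": 0,"dz": 2,"yaw": 0,"gripper": 0.45},{"dx": -0.8,"dy": 0,"dz": 3,"yaw": 0,"gripper": 0.45},{"dx": -0.9,"dy": 0,"dz": 4,"yaw": 0,"gripper": 0.45},{"dx": -1,"dy": 0,"dz": 4.9,"yaw": 0,"gripper": 0.45}]'

```text
clock: 42.32
tcp_pos: [0.4772, -0.3146, 0.0914]
orientation: [-2.164, -2.276, 0.0]
contact_force: [-0.3, -1.7, 1.5]
grip_width: 0.0432
gripper_force: 20.2
```

Emit:
send_rows --steps '[{"dx": 0,"dy": 0,"dz": 0.4,"yaw": 0,"gripper": 0.45},{"dx": 0,"dy": 0,"dz": 0.8,"yaw": 0,"gripper": 0.45},{"dx": 0,"dy": 0,"dz": 0.8,"yaw": 0,"gripper": 0.45}]'

```text
clock: 42.7
tcp_pos: [0.4775, -0.3145, 0.0842]
orientation: [-2.165, -2.276, -0.0]
contact_force: [0.1, -0.3, 0.6]
grip_width: 0.0435
gripper_force: 20.2
```

```bash
python3 - <<'E'
from h import *
go(*sh(0,-138),.083); shelfpts('scene')
E
```

```text
{'clock': 42.7, 'tcp_pos': [0.4775, -0.3145, 0.0842], 'orientation': [-2.1649, -2.2761, -0.0003], 'joints': [1.0081, 0.6355, -0.7077, 1.9006, 0.5596, 0.813, 0.0487], 'contact_force': [0.081, -0.302, 0.6253], 'grip_width': 0.0435, 'gripper_force': 20.2445}
heading 92.87 cm: [-0.04  0.05  0.12]
scene 99 x -95.0 90.0 y 172.0 180.0 zmax 0.108
scene 659 x -70.0 -17.0 y -3.0 168.0 zmax 0.109
scene 68 x -94.0 94.0 y -190.0 -186.0 zmax 0.105
scene 520 x -25.0 57.0 y -146.0 -11.0 zmax 0.124
scene 720 x 19.0 74.0 y -2.0 169.0 zmax 0.109
scene 132 x -17.0 25.0 y -182.0 -152.0 zmax 0.114
```

Emit:
send_rows --steps '[{"dx": 0.4,"dy": 0,"dz": 0,"yaw": 0,"gripper": 0.45},{"dx": 0.8,"dy": 0,"dz": 0,"yaw": 0,"gripper": 0.45},{"dx": 0.8,"dy": 0,"dz": 0,"yaw": 0,"gripper": 0.45},{"dx": 0.8,"dy": 0,"dz": 0,"yaw": 0,"gripper": 0.64},{"dx": 0.8,"dy": 0,"dz": 0,"yaw": 0,"gripper": 0.64}]'

```text
clock: 43.38
tcp_pos: [0.477, -0.3068, 0.0843]
orientation: [-2.165, -2.276, 0.0]
contact_force: [-0.5, -1.5, 0.2]
grip_width: 0.0547
gripper_force: 0.0
```

Emit:
send_rows --steps '[{"dx": 0,"dy": 0,"dz": 0,"yaw": 0,"gripper": 0.64},{"dx": 0,"dy": 0,"dz": -3,"yaw": 0,"gripper": 0.64},{"dx": 0,"dy": 0,"dz": -8,"yaw": 0,"gripper": 0.7},{"dx": 0,"dy": 0,"dz": -14,"yaw": 0,"gripper": 1},{"dx": 0,"dy": 0,"dz": -20,"yaw": 0,"gripper": 1}]'

```text
clock: 44.0
tcp_pos: [0.4767, -0.3067, 0.2861]
orientation: [-2.165, -2.276, 0.0]
contact_force: [0.3, -1.8, -0.5]
grip_width: 0.0853
gripper_force: 0.0
```

Emit:
send_rows --steps '[{"dx": -1,"dy": 0,"dz": -5,"yaw": 0,"gripper": 1},{"dx": -1,"dy": 0,"dz": -10,"yaw": 0,"gripper": 1},{"dx": -1,"dy": 0,"dz": -10,"yaw": 0,"gripper": 1}]'

```text
clock: 44.38
tcp_pos: [0.4794, -0.3171, 0.3887]
orientation: [2.161, 2.27, 0.002]
contact_force: [0.2, 0.6, -0.8]
grip_width: 0.0853
gripper_force: 0.0
```

```bash
python3 - <<'E'
from h import *
shelfpts('scene'); shelfpts('wrist'); tubes('scene'); st()
f=grab('scene'); cv2.imwrite('pics/s9.png',cv2.resize(f['color'][60:310,80:440],None,fx=2.2,fy=2.2)[:,:,::-1])
w=cloud(f);z=w[...,2]
hs=cv2.cvtColor(f['color'],cv2.COLOR_RGB2HSV); m=(hs[...,1]>150)&(z>.0)&(z<.06)&(w[...,1]>-.6)&(w[...,1]<-.2); print('brush',rect(w[m]))
m=(z>.15)&(z<.18)&(w[...,1]>.36)&(w[...,1]<.7)&(w[...,0]>.25)&(w[...,0]<.8); print('spray',rect(w[m]))
E
```

```text
scene 100 x -93.0 95.0 y 173.0 180.0 zmax 0.105
scene 672 x -70.0 -17.0 y -3.0 168.0 zmax 0.109
scene 69 x -95.0 95.0 y -190.0 -186.0 zmax 0.104
scene 720 x -28.0 29.0 y -178.0 -7.0 zmax 0.109
scene 719 x 21.0 75.0 y -2.0 170.0 zmax 0.108
wrist 2272 x -71.0 -19.0 y -7.0 85.0 zmax 0.105
wrist 2228 x 21.0 72.0 y -6.0 85.0 zmax 0.105
wrist 4363 x -26.0 24.0 y -182.0 -10.0 zmax 0.106
{'clock': 44.525, 'tcp_pos': [0.477, -0.3167, 0.3833], 'orientation': [-2.1645, -2.2751, 0.0012], 'joints': [1.1654, 0.3291, -0.8811, 1.5921, 0.2588, 1.3447, 0.3016], 'contact_force': [0.3583, -0.1148, -0.2917], 'grip_width': 0.0852, 'gripper_force': 0.0}
brush (array([ 504.4, -494.7]), array([ 56.7, 155.9]), 2.02)
spray (array([500.5, 479.5]), array([49.5, 51. ]), 55.64)
```

View pics/s9.png

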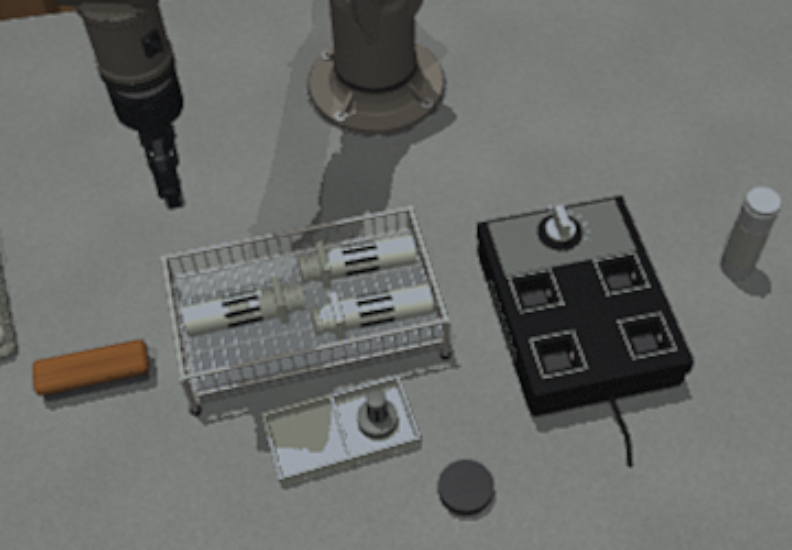

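The final picture shows all three tubes lying flat inside the shelf lip, the cap upright in its tray compartment, the timer bar on the off mark, and the brush and spray can where they were.

```bash
python3 -c "
from bench import workorder; print(workorder.hand_in())"
```

```text
the job is handed in; nothing more can be done
None
```

The job is handed in at about 45 s on the robot's clock: timer turned to off against its stop, the one cap in a tray compartment, and all three tubes lying in the shelf inside the lip. The brush, tin and spray can were not touched.

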